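# Stock the twist-cap cocoa canister and raise its handle

### The arm

A 6-joint arm with a two-finger parallel gripper is mounted at the origin on the work surface. World frame = base frame: x ahead of the robot, y to its left, z up, the work surface at z = 0. Lengths are in m, angles in rad, forces in N, time in s.
With the tool pointing down it reaches from about 0.35 to 0.975 m from the base axis. Payload 4.9 kg.
Tool frame: the origin (TCP) lies midway between the tips of the shut fingers; the grasp point (between the pads) lies ctrl.grip_depth behind it (ctrl.grip_depth is the distance from the TCP to the grasp point, in m); y points along the fingers, z is the direction in which the jaws open and shut, and the axes are right-handed (so a half turn about y gives the same grasp; the last joint's range is limited). The gripper opens to 85 mm and grips with 20 to 120 N. Pads are 22 mm wide; open, the fingers measure 114 mm over their backs; the gripper's body (76 mm by 85 mm) begins 54 mm behind the grasp point. The pads swing forward as they close: fully open they stand 13 mm farther back than shut.
Start: joints at [-1.307, 0.053, 1.613, -0, 1.476, -0.119], TCP at [0.233, -0.58, 0.231] pointing down, gripper open.
Joint ranges: [-3.01, 3.01], [-1.01, 2.22], [0.06, 2.58], [-1.02, 4.17], [0.09, 2.62], [-3.14, 3.14]. Speed limits (rad/s): [2.57, 2.57, 3.14, 3.14, 3.14, 3.14].

### API

Orientations are given as a rotation vector (axis times angle).
In Python, from station import ctrl gives the robot as it stands.
- The arm moves only by the tool jog_arm, never from a script. Its argument "moves" is a list of rows, each a list of 6 numbers: the shift along the tool's x, y, z in mm, then the turn, a rotation vector about the tool's x, y, z in rad. In form: [[x, y, z, wx, wy, wz], ...]. A call has 1 to 12 rows; each row shifts and turns the commanded pose from where the row before left it, along the tool's axes as they then stand; what a row does not reach is not made up. A row lasts 1/10 s, in which the tool goes at most 50 mm and 8.59 degrees, less where a joint would pass 70% of its speed; a pose out of reach is approached as far as the arm can. A call is refused whole if a number of a shift passes 50 or a number of a turn 0.15, either way. A call with a gripper value outside its range is refused whole. "grip" is the finger opening in mm, from 0 to 85.4, set as the call begins (left out, the last holds). The fingers move at their own pace and stop on an object; "grip_force" is the grip in N (left out, the last holds). Time passes only in rows, so rows that do not move let the fingers close. It gives the time, the measured TCP pose, the force and the opening at its end, in the units of the state.
- ctrl.get_obs(): the state, without advancing time (a new reading comes with each control period).
- ctrl.get_image(name): name is "scene" or "top" or "wrist"; returns the picture (400x640x3 uint8, red, green, blue); there is no depth.
- ctrl.camera_params(name): a dict with "fx", "fy", "cx", "cy" (pixels), "D" ([k1, k2, p1, p2, k3] as OpenCV has them; the pictures are not rectified), "pose" (4x4, takes a point from camera to world coordinates); the wrist camera has in their place "T_tool_cam" (4x4, takes a point from camera to tool coordinates, whose origin is the TCP and whose axes are the tool frame's). Camera axes: x right, y up, looking along -z (the intrinsics and any distortion apply to the point x, -y, -z); pixel columns grow to the right and rows downward; lengths in m; the calibration is good to about 2 mm. A picture is of the moment at which its call begins: read the wrist's pose just before it. camera_params takes no time and is no camera call.
- ctrl.finish_job(): hands the job in, once; it reports no verdict.
The state is a dict: "t": time; "q": joint angles; "dq": joint speeds; "effort": joint torques, N m; "tool_pos": TCP position; "tool_rot": TCP orientation; "contact_force": force on the tool from outside, world axes, zero at the start; "wrist_torque": the same for the moment, N m; "opening": finger opening in m.
Only numpy, scipy, OpenCV 4.12 (cv2) and the standard library are available. Lean on these libraries where they do the work, as an engineer would, in place of code of your own. Each camera call takes 0.05 s, during which the arm holds its last target. There are 200 camera calls.

### The job

Put the sugar and cocoa bars away: turn the canister's twist cap so that its opening lies over the right compartment and drop in every bar on the ledge, the light amber-brown panela bars into the compartment with the amber tag and the dark cacao bars into the one with the dark brown tag. When all are in, turn the cap until its opening lies squarely over the blue plug so that the canister is closed, and only then swing the carry handle up over the cap until it snaps upright in its catch, leaving the tumbler, the little bowl and the plantain press where they stand.

Things in the scene. Friction and masses are not known exactly. Their poses are not given: they have to be found in the camera images.
- canister: white ceramic drum, fixed, 208 mm diameter, 102 mm tall, origin at the centre of its underside, z up. Inside are three equal 120 degree thirds parted by 6 mm walls up to the top: two open compartments (floor at 8 mm, radius 18 to 97 mm) centred 60 degrees either side of its +x, and, centred on its -x, a solid blue plug flush with the top: the closed position
- tag_amber: orange-amber disc, 22 mm diameter, 14 mm tall, on a lug at the drum's edge 115 mm from the drum's axis, in the middle direction of the compartment for panela bars; origin at its underside, 90 mm above the ledge. The two tags may be swapped from start to start
- tag_brown: the same, dark brown: in the middle direction of the compartment for cacao bars
- cap (a joint): wooden twist cap, a 208 mm disc over the drum, 104 to 112 mm above the ledge (rim 113 mm), turning about the drum's vertical axis either way without end stops; angle counter-clockwise from above; at 0 its opening faces the drum's +x, at +-pi the blue plug. It stays where it is left; about 2.5 N at the knob turns it. It does not lift off
- cap_opening (a point): centre of the cap's one opening, at the cap's top face, 61 mm from the axis. The opening is a rectangle 80 mm along the rim direction (tangential) and 50 mm radially, corners square, cut right through the 8 mm cap
- cap_knob (a point): on the axis of the cap's upright round knob, 24 mm diameter, dark wood, standing 35 mm above the cap (112 to 147 mm above the ledge) straight across the axis from the opening, 62 mm from the drum's axis; the point lies at the height to grip, 136 mm above the ledge
- closed_seat (a point): fixed to the drum: where cap_opening comes to lie when the cap is closed, over the middle of the blue plug (the drum's -x side)
- bail (a joint): steel carry handle hinged on a level axis along the drum's x: 0 lying level on the drum's +y side (the start), growing as it swings up over the cap, 1.571 upright at its stop. A sprung catch resists from about 1.25 to 1.48 (1 to 2 N at the grip); past 1.48 it snaps to the stop and holds. Let go short of that, it falls back down
- bail_grip (a point): centre of the handle's wooden grip, a round bar 20 mm diameter, 110 mm long, along the drum's x, 150 mm from the hinge axis; lying down it is 80 mm above the ledge and 150 mm from the drum's axis (36 mm clear between grip and drum); upright it is 230 mm above the ledge over the drum's middle
- bail_hinge (a point): fixed to the drum: the middle of the bail's hinge axis, on the drum's axis 80 mm above the ledge
- panela_1: a light amber-brown panela (cane sugar) bar, a plain block 60 x 28 x 24 mm, about 60 g, lying flat on the stone at the start unless knocked; origin at the centre of its volume, x along its 60 mm length, y its 28 mm width, z its 24 mm height. Belongs in the third of the canister marked by the amber tag. None when absent
- panela_2: a light amber-brown panela (cane sugar) bar, a plain block 60 x 28 x 24 mm, about 60 g, lying flat on the stone at the start unless knocked; origin at the centre of its volume, x along its 60 mm length, y its 28 mm width, z its 24 mm height. Belongs in the third of the canister marked by the amber tag. None when absent
- panela_3: a light amber-brown panela (cane sugar) bar, a plain block 60 x 28 x 24 mm, about 60 g, lying flat on the stone at the start unless knocked; origin at the centre of its volume, x along its 60 mm length, y its 28 mm width, z its 24 mm height. Belongs in the third of the canister marked by the amber tag. None when absent
- cacao_1: a dark brown cacao bar, a plain block 60 x 28 x 24 mm, about 60 g, lying flat on the stone at the start unless knocked; origin at the centre of its volume, x along its 60 mm length, y its 28 mm width, z its 24 mm height. Belongs in the third of the canister marked by the dark brown tag. None when absent
- cacao_2: a dark brown cacao bar, a plain block 60 x 28 x 24 mm, about 60 g, lying flat on the stone at the start unless knocked; origin at the centre of its volume, x along its 60 mm length, y its 28 mm width, z its 24 mm height. Belongs in the third of the canister marked by the dark brown tag. None when absent
- cacao_3: a dark brown cacao bar, a plain block 60 x 28 x 24 mm, about 60 g, lying flat on the stone at the start unless knocked; origin at the centre of its volume, x along its 60 mm length, y its 28 mm width, z its 24 mm height. Belongs in the third of the canister marked by the dark brown tag. None when absent
- tumbler: bystander: green glass tumbler, 76 mm diameter, 115 mm tall, upright; origin at the centre of its foot
- ramekin: bystander: small blue ceramic bowl, 80 mm diameter, 40 mm tall; origin at the centre of its foot
- tostonera: bystander: mango-wood plantain press lying shut, boards 110 x 130 mm, 42 mm thick, with 100 mm handles along its -y; origin under the middle of the boards
Things that resemble listed ones, but are neither listed nor needed, are in the scene too. What is shaped like the cacao_3 but turquoise is not meant. What is shaped like the cacao_1 but white is not meant.

How it is judged:
By the outcome, as a careful person would: the job done as asked, in the order asked, and still so for the second after the job is handed in, with the robot touching nothing.
Of panela_1, cacao_1, panela_2, cacao_2, panela_3, cacao_3 only 3 to 4 are there at a start; the rules pass over those that are not, and their reading is None.
At some moment in a run one of panela_1, cacao_1, panela_2, cacao_2, panela_3, cacao_3 may be knocked a few centimetres aside while the robot is not near it.
Once in a run the grip may slacken for a moment while it holds something.
It also fails if it takes over 210 s, if anything falls off the work surface, if the arm or the gripper's body presses on something with over 40 N, if the wrist force passes 120 N, or if a joint passes its speed limit or range.

## Working session

There is one attempt and no reset: what is moved stays moved. The work goes in short steps, Python scripts to look and compute and a tool call to move; the robot and the scene stay as the last step left them, time stands still between calls to the robot, and variables do not carry over. Pictures are saved under pics/ and viewed, about 12 in all and at most 16, crops included, and the job is handed in when it is done.

Besides the shell and the picture viewer there is one more tool, called after ">>>" as name(argument=value, ...), one argument or row to a line, values as JSON. jog_arm: Moves the arm, as the interface text tells. Its arguments: {"type":"object","properties":{"moves":{"type":"array","items":{"type":"array","items":{"type":"number"}}},"grip":{"type":"number"},"grip_force":{"type":"number"}},"required":["moves"]}

```bash
mkdir -p pics; ls
cat > h.py <<'E'
import numpy as np, cv2
from scipy.spatial.transform import Rotation as R
from station import ctrl
def snap(name,f):
    o=ctrl.get_obs(); im=ctrl.get_image(name); cv2.imwrite('pics/'+f,im[:,:,::-1]); 
    return im,o
def cam(name,o=None):
    p=ctrl.camera_params(name)
    K=np.array([[p['fx'],0,p['cx']],[0,p['fy'],p['cy']],[0,0,1.]]); D=np.array(p['D'],float)
    if 'pose' in p: T=np.array(p['pose'])
    else:
        o=o or ctrl.get_obs(); W=np.eye(4); W[:3,:3]=R.from_rotvec(o['tool_rot']).as_matrix(); W[:3,3]=o['tool_pos']
        T=W@np.array(p['T_tool_cam'])
    return K,D,T
def ray(c,uv):
    K,D,T=c
    n=cv2.undistortPoints(np.array(uv,float).reshape(-1,1,2),K,D).reshape(-1,2)
    d=np.c_[n[:,0],-n[:,1],-np.ones(len(n))]@T[:3,:3].T
    return T[:3,3],d
def atz(c,uv,z):
    o,d=ray(c,uv); return o+d*((z-o[2])/d[:,2])[:,None]
def proj(c,P):
    K,D,T=c; P=np.atleast_2d(P); q=(P-T[:3,3])@T[:3,:3]; q=q*[1,-1,-1]
    return cv2.projectPoints(q,np.zeros(3),np.zeros(3),K,D)[0].reshape(-1,2)
def tri(c1,u1,c2,u2):
    o1,d1=ray(c1,[u1]);o2,d2=ray(c2,[u2]);A=[];b=[]
    M=np.zeros((3,3));v=np.zeros(3)
    for o,d in((o1,d1[0]),(o2,d2[0])):
        d=d/np.linalg.norm(d);P=np.eye(3)-np.outer(d,d);M+=P;v+=P@o
    return np.linalg.solve(M,v)
E
python3 - <<'E'
from h import *
for n in('scene','top','wrist'):
    snap(n,n+'0.png'); K,D,T=cam(n); print(n,K[0,0],D,T[:3,3].round(3))
o=ctrl.get_obs(); print({k:np.round(v,3) for k,v in o.items()}, ctrl.grip_depth)
print(R.from_rotvec(o['tool_rot']).as_matrix().round(3)); print(np.array(ctrl.camera_params('wrist')['T_tool_cam']).round(3))
E
```

```text
pics
scene 389.007839039049 [-0.09657446  0.          0.          0.          0.        ] [1.247 0.791 0.893]
top 376.603065940178 [-0.01319098  0.          0.          0.          0.        ] [ 0.386 -0.012  1.052]
wrist 316.67325655870934 [-0.03499474  0.          0.          0.          0.        ] [ 0.298 -0.553  0.372]
{'t': np.float64(0.15), 'q': array([-1.307,  0.053,  1.614,  0.   ,  1.476, -0.119]), 'dq': array([ 0.001, -0.001, -0.004,  0.   , -0.001,  0.   ]), 'effort': array([ 0.0000e+00, -3.9424e+01, -3.7072e+01, -0.0000e+00,  5.0000e-03,
        0.0000e+00]), 'tool_pos': array([ 0.233, -0.579,  0.23 ]), 'tool_rot': array([-0.39 ,  2.014, -2.01 ]), 'contact_force': array([1.049, 0.059, 1.006]), 'wrist_torque': array([ 0.033, -0.019,  0.035]), 'opening': np.float64(0.085)} 0.0187
[[-0.928 -0.     0.374]
 [-0.374  0.002 -0.928]
 [-0.    -1.    -0.002]]
[[-0.    -0.962 -0.273 -0.07 ]
 [ 0.     0.273 -0.962 -0.142]
 [ 1.    -0.     0.    -0.   ]
 [ 0.     0.     0.     1.   ]]
```

View pics/top0.png

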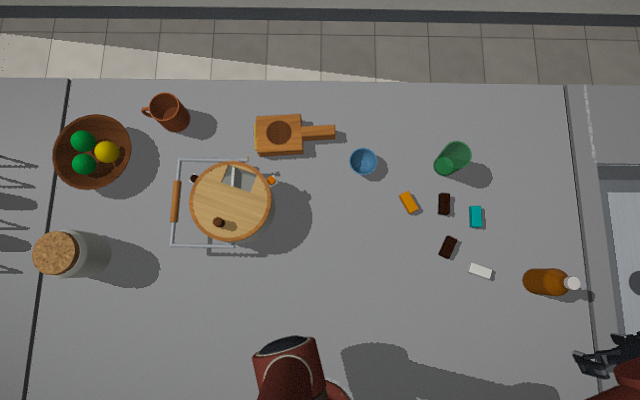

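View pics/scene0.png

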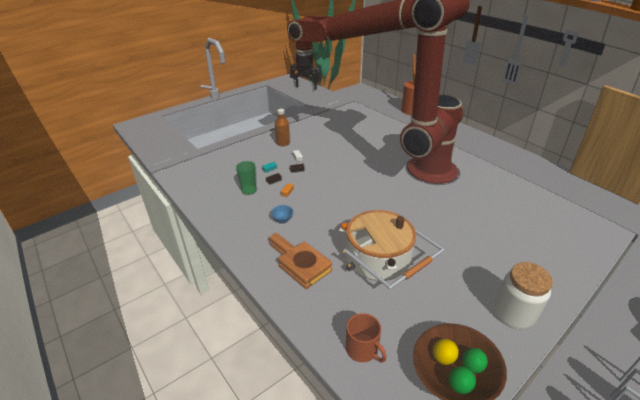

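The top view shows the drum around (231,202), one panela at (409,202), and cacao at (444,204) and (448,247). The decoys are turquoise (476,216) and white (481,270). The tags are amber at about (271,181) and brown at about (195,179). I'll enlarge both areas.

Run:
```python
import cv2,numpy as np
t=cv2.imread('pics/top0.png')
a=cv2.resize(t[150:260,160:290],None,fx=5,fy=5,interpolation=cv2.INTER_CUBIC)
cv2.imwrite('pics/c1.png',a)
b=cv2.resize(t[180:290,390:510],None,fx=5,fy=5,interpolation=cv2.INTER_CUBIC)
cv2.imwrite('pics/c2.png',b)
from h import *
c=cam('top')
print(atz(c,[[409,202],[444,204],[448,247],[476,216],[481,270]],.024).round(3))
print(atz(c,[[231,202]],.112).round(3), atz(c,[[271,181],[195,179]],.104).round(3))
h=cv2.cvtColor(t,cv2.COLOR_BGR2HSV)
```

```text
[[ 0.573 -0.256  0.024]
 [ 0.568 -0.354  0.024]
 [ 0.449 -0.359  0.024]
 [ 0.535 -0.442  0.024]
 [ 0.388 -0.446  0.024]]
[[0.552 0.216 0.112]] [[0.61  0.118 0.104]
 [0.613 0.314 0.104]]
```

View pics/c1.png

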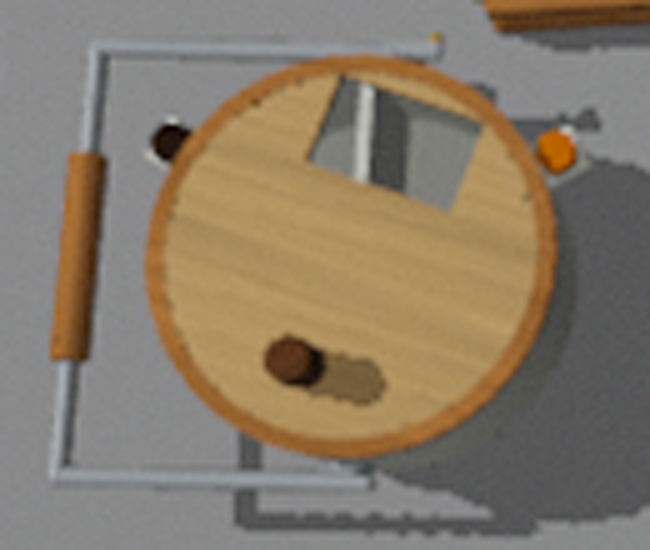

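View pics/c2.png

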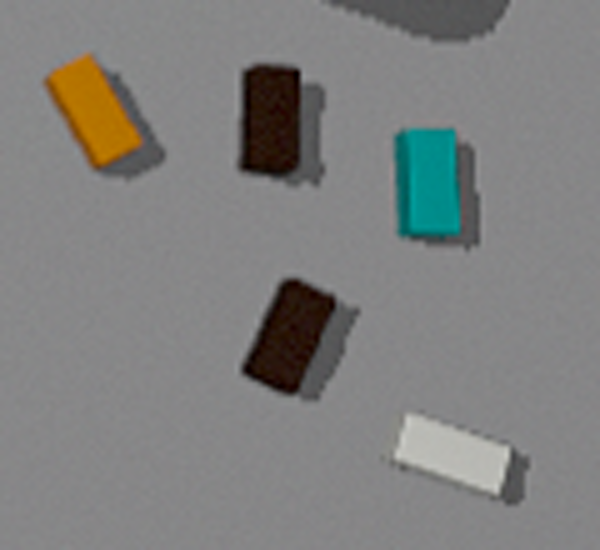

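The crops show amber tag at top (271.4,180), brown at (194,178.4), cap centre about (230.4,201.4) and knob top about (218.5,222). Next I need an enlarged scene view for heights, and bar poses by colour segmentation.

Run:
```python
import cv2
from h import *
s=cv2.imread('pics/scene0.png')
a=cv2.resize(s[195:290,325:455],None,fx=6,fy=6,interpolation=cv2.INTER_CUBIC)
b=cv2.resize(s[140:205,225:315],None,fx=6,fy=6,interpolation=cv2.INTER_CUBIC)
cv2.imwrite('pics/c3.png',a)
def blobs(f):
    t=cv2.imread(f);h=cv2.cvtColor(t,cv2.COLOR_BGR2HSV)
    r={}
    for n,m in(('amber',(h[...,0]>10)&(h[...,0]<24)&(h[...,1]>200)&(h[...,2]>120)),('dark',(h[...,2]<60)&(h[...,1]>90))):
        k,l,st,ce=cv2.connectedComponentsWithStats(m.astype('u1') if 0 else m.astype(np.uint8))
        for i in range(1,k):
            if 8<st[i,4]<500:
                ys,xs=np.where(l==i); re=cv2.minAreaRect(np.c_[xs,ys].astype(np.float32))
                print(f,n,st[i,4],ce[i].round(1),np.round(re[1],1),round(re[2],1))
blobs('pics/top0.png');blobs('pics/scene0.png')
```

```text
pics/top0.png amber 38 [271.  179.7] [6.4 5.7] 45.0
pics/top0.png amber 213 [408.3 202. ] [20.8 10.4] 60.3
pics/top0.png amber 37 [550.8 281.2] [ 7. 12.] 90.0
pics/top0.png dark 160 [156.  109.1] [21.6 11.3] 58.4
pics/top0.png dark 142 [183.2 114.4] [17.6 12.6] 36.0
pics/top0.png dark 107 [120.  156.1] [ 6.6 19. ] 18.4
pics/top0.png dark 336 [ 99.5 168.9] [26.6 20.6] 15.9
pics/top0.png dark 30 [193.3 177.8] [4.2 6.4] 45.0
pics/top0.png dark 221 [444.  203.5] [21. 10.] 90.0
pics/top0.png dark 25 [221.8 223.6] [3.9 7.8] 33.7
pics/top0.png dark 227 [447.6 246.8] [10.9 20.8] 24.0
pics/top0.png dark 90 [ 75.1 253.8] [ 7.4 28.8] 10.1
pics/top0.png dark 15 [326.6 397.6] [5.4 5. ] 53.1
pics/scene0.png amber 29 [287.2 188.1] [4.2 8.9] 33.7
pics/scene0.png amber 12 [344.1 225.2] [3. 3.] 90.0
pics/scene0.png dark 110 [476.4  22.9] [ 3.7 35.5] 11.9
pics/scene0.png dark 71 [453.1  18.6] [ 3.5 30.5] 61.9
pics/scene0.png dark 98 [408.5  22.6] [11.7 10.5] 60.9
pics/scene0.png dark 245 [417.4  70.2] [ 6.1 82.4] 4.0
pics/scene0.png dark 54 [305.5  44.6] [14.   7.5] 5.2
pics/scene0.png dark 74 [460.9 356. ] [ 7.4 20.4] 6.7
```

View pics/c3.png

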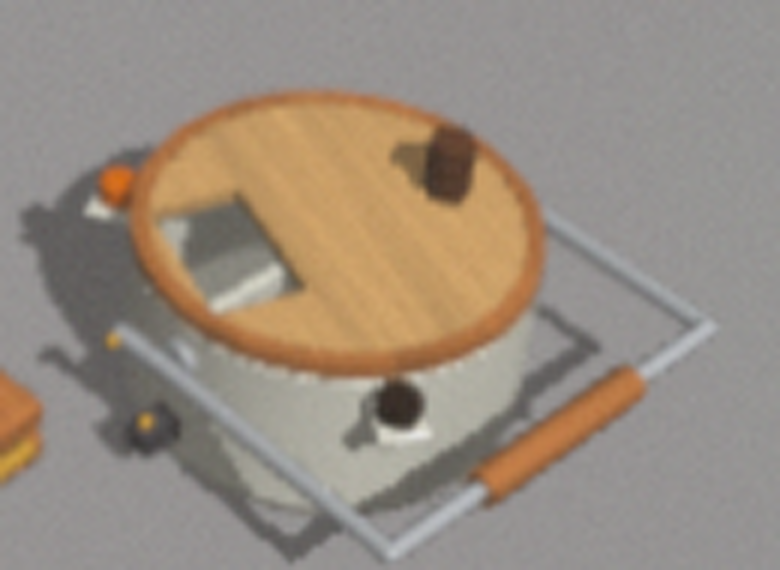

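Run:
```python
from h import *
from scipy.optimize import least_squares
T=lambda x,y:(x/5+160,y/5+150); S=lambda x,y:(x/6+325,y/6+195)
obs=[('top','d',(.0575,-.0996,.104),(271.2,179.9)),('top','d',(.0575,.0996,.104),(193.8,178.2)),
('top','d',(.055,.15,.08),T(87,155)),('top','d',(-.055,.15,.08),T(69,358)),('top','c',(-.062,0,.147),T(290,358)),
('top','c',(.086,.04,.112),T(345,77)),('top','c',(.086,-.04,.112),T(483,122)),('top','c',(.036,-.04,.112),T(452,210)),('top','c',(.036,.04,.112),T(307,160)),
('top','d',(0,0,.113),T(351,257)),
('scene','d',(.0575,-.0996,.098),S(117,184)),('scene','d',(.0575,.0996,.098),S(399,403)),('scene','d',(.055,.15,.08),S(488,483)),('scene','d',(-.055,.15,.08),S(628,385)),
('scene','c',(-.062,0,.147),S(455,133)),('scene','c',(.036,-.04,.112),S(240,198)),('scene','c',(.036,.04,.112),S(300,287))]
C={n:cam(n) for n in('top','scene')}
def res(p,z=True):
    r=[]
    for n,f,l,uv in obs:
        a=p[2]+(p[3] if f=='c' else 0); P=np.array([p[0]+l[0]*np.cos(a)-l[1]*np.sin(a),p[1]+l[0]*np.sin(a)+l[1]*np.cos(a),l[2]+p[4]])
        r.append(proj(C[n],P)[0]-uv)
    return np.concatenate(r)
s=least_squares(res,[.552,.216,0,-.3,0],loss='soft_l1'); print(s.x.round(4)); print(res(s.x).reshape(-1,2).round(1).tolist())
c=C['top']
for uv in [(408.3,202),(444,203.5),(447.6,246.8)]: print(atz(c,[uv],.02).round(4))
print('panela tri',tri(c,(408.3,202),C['scene'],(287.2,188.1)).round(3))
def ang(a,b): 
    P=atz(c,[a,b],.024); d=P[1]-P[0]; return np.arctan2(d[1],d[0]).round(3), np.hypot(*d[:2]).round(3)
q=lambda x,y:(x/5+390,y/5+180)
print(ang(q(95,167),q(48,77)),ang(q(140,150),q(92,55)));print(ang(q(270,172),q(271,66)));print(ang(q(245,370),q(292,280)),ang(q(297,393),q(335,300)))
print('tumbler foot/bowl',atz(c,[(443,166)],.0),atz(c,[(456,153)],.115))
print(C['top'][2].round(3))
```

```text
[ 0.5565  0.2191 -0.0108 -0.3164 -0.0028]
[[-0.3, 0.1], [0.2, 0.2], [0.5, 0.1], [0.2, 0.7], [-0.8, 0.1], [-0.7, -0.8], [0.6, 0.2], [-0.3, 0.5], [-0.4, 0.4], [-0.1, -1.0], [0.1, 0.3], [-0.3, -0.2], [-2.0, 0.8], [0.1, -0.9], [-0.7, 0.6], [-0.7, -1.9], [1.1, 0.0]]
[[ 0.5737 -0.2553  0.02  ]]
[[ 0.5705 -0.3554  0.02  ]]
[[ 0.4502 -0.3593  0.02  ]]
panela tri [ 0.574 -0.256  0.019]
(np.float64(0.454), np.float64(0.056)) (np.float64(0.436), np.float64(0.059))
(np.float64(-0.06), np.float64(0.06))
(np.float64(-0.522), np.float64(0.057)) (np.float64(-0.437), np.float64(0.056))
tumbler foot/bowl [[ 0.68470989 -0.36477827  0.        ]] [[ 0.68757447 -0.36219109  0.115     ]]
[[ 0.009  0.982 -0.187  0.386]
 [-1.     0.011  0.009 -0.012]
 [ 0.011  0.187  0.982  1.052]
 [ 0.     0.     0.     1.   ]]
```

```bash
cat > plan.py <<'E'
import sys,json
from h import *
def wrap(a): return (a+np.pi/2)%np.pi-np.pi/2
class Plan:
    def __init__(s):
        o=ctrl.get_obs(); s.p=np.array(o['tool_pos']); s.M=R.from_rotvec(o['tool_rot']).as_matrix(); s.o=o
        s.rows=[]
    def to(s,xyz,jaw=None,n=None,v=.035):
        xyz=np.array(xyz,float); p0=s.p.copy()
        th=np.arctan2(s.M[1,2],s.M[0,2]); d=0 if jaw is None else wrap(jaw-th)
        n=n or max(1,int(np.ceil(max(np.linalg.norm(xyz-p0)/v,abs(d)/.12))))
        for i in range(1,n+1):
            tgt=p0+(xyz-p0)*i/n; sh=np.round((s.M.T@(tgt-s.p))*1000); 
            cur=np.arctan2(s.M[1,2],s.M[0,2]); w=round(-((th+d*i/n-cur+np.pi)%(2*np.pi)-np.pi),2) if d else 0
            s.rows.append([int(v) for v in sh]+[0,w,0])
            s.p=s.p+s.M@(sh/1000); s.M=s.M@R.from_rotvec([0,w,0]).as_matrix()
        return s
    def show(s):
        print('now',s.o['tool_pos'].round(4),'jaw',np.round(np.arctan2(s.M[1,2],s.M[0,2]),3),'q6',s.o['q'][5].round(2),'t',round(float(s.o['t']),1))
        for i in range(0,len(s.rows),12): print(json.dumps(s.rows[i:i+12]))
DR=np.array([.5565,.2191]); YAW=-.0108
def knob(a,z=.120): # a: drum-frame knob angle
    return [DR[0]+.062*np.cos(a+YAW),DR[1]+.062*np.sin(a+YAW),z]
E
python3 - <<'E'
from plan import *
k=np.pi-.3164
P=Plan(); P.to([.233,-.58,.29]).to(knob(k,.25),.45).to(knob(k,.17)); P.show()
E
```

```text
now [ 0.2333 -0.5793  0.2303] jaw -2.688 q6 -0.12 t 0.1
[[0, -30, 0, 0, 0, 0], [1, -30, 0, 0, 0, 0], [-22, 2, -26, 0, 0.06, 0], [-21, 1, -28, 0, 0.06, 0], [-18, 2, -29, 0, 0.06, 0], [-17, 2, -30, 0, 0.06, 0], [-15, 1, -31, 0, 0.06, 0], [-14, 2, -32, 0, 0.06, 0], [-11, 2, -32, 0, 0.06, 0], [-10, 1, -33, 0, 0.06, 0], [-7, 2, -34, 0, 0.06, 0], [-5, 2, -34, 0, 0.06, 0]]
[[-4, 1, -34, 0, 0.06, 0], [-1, 2, -34, 0, 0.06, 0], [1, 2, -35, 0, 0.06, 0], [3, 1, -34, 0, 0.06, 0], [5, 2, -34, 0, 0.06, 0], [7, 2, -34, 0, 0.06, 0], [9, 1, -33, 0, 0.06, 0], [11, 2, -33, 0, 0.06, 0], [13, 2, -32, 0, 0.06, 0], [14, 1, -31, 0, 0.06, 0], [17, 2, -30, 0, 0.06, 0], [18, 2, -29, 0, 0.06, 0]]
[[21, 1, -28, 0, 0.06, 0], [21, 2, -27, 0, 0.06, 0], [24, 1, -25, 0, 0.06, 0], [0, 27, 0, 0, 0, 0], [0, 27, 0, 0, 0, 0], [-1, 26, 0, 0, 0, 0]]
```

```bash
python3 - <<'E'
s=open('plan.py').read()
s=s.replace("d=0 if jaw is None else wrap(jaw-th)","q1=np.arctan2(xyz[1],xyz[0]); d=0 if jaw is None else q1+wrap(jaw-q1)-th; d=(d+np.pi)%(2*np.pi)-np.pi if abs(d)>3.2 else d")
open('plan.py','w').write(s)
E
python3 - <<'E'
from plan import *
k=np.pi-.3164
P=Plan(); P.to([.233,-.58,.29]).to(knob(k,.25),.45).to(knob(k,.17)); P.show()
E
```

```text
now [ 0.2333 -0.5793  0.2303] jaw 0.452 q6 -0.12 t 0.1
[[0, -30, 0, 0, 0, 0], [1, -30, 0, 0, 0, 0], [-22, 2, -26, 0, -0.07, 0], [-24, 1, -25, 0, -0.06, 0], [-25, 2, -24, 0, -0.07, 0], [-27, 2, -21, 0, -0.06, 0], [-28, 1, -20, 0, -0.07, 0], [-30, 2, -18, 0, -0.06, 0], [-30, 2, -16, 0, -0.07, 0], [-32, 1, -14, 0, -0.06, 0], [-32, 2, -12, 0, -0.07, 0], [-33, 2, -9, 0, -0.07, 0]]
[[-34, 1, -8, 0, -0.06, 0], [-34, 2, -5, 0, -0.07, 0], [-34, 2, -3, 0, -0.06, 0], [-34, 1, -1, 0, -0.07, 0], [-35, 2, 2, 0, -0.06, 0], [-34, 2, 4, 0, -0.07, 0], [-34, 1, 6, 0, -0.06, 0], [-33, 2, 8, 0, -0.07, 0], [-33, 2, 10, 0, -0.06, 0], [-32, 1, 12, 0, -0.07, 0], [-32, 2, 15, 0, -0.07, 0], [-30, 2, 16, 0, -0.06, 0]]
[[-29, 1, 19, 0, -0.07, 0], [-27, 2, 20, 0, -0.06, 0], [-27, 1, 22, 0, -0.07, 0], [0, 27, 0, 0, 0, 0], [0, 27, 0, 0, 0, 0], [0, 26, 0, 0, 0, 0]]
```

>>> jog_arm(
  moves=[
    [0, -30, 0, 0, 0, 0],
    [1, -30, 0, 0, 0, 0],
    [-22, 2, -26, 0, -0.07, 0],
    [-24, 1, -25, 0, -0.06, 0],
    [-25, 2, -24, 0, -0.07, 0],
    [-27, 2, -21, 0, -0.06, 0],
    [-28, 1, -20, 0, -0.07, 0],
    [-30, 2, -18, 0, -0.06, 0],
    [-30, 2, -16, 0, -0.07, 0],
    [-32, 1, -14, 0, -0.06, 0],
    [-32, 2, -12, 0, -0.07, 0],
    [-33, 2, -9, 0, -0.07, 0],
  ],
  grip=60,
)

```text
t: 1.35
tool_pos: [0.3389, -0.2513, 0.2739]
tool_rot: [-0.913, 1.585, -1.585]
contact_force: [-0.1, -0.8, -1.1]
opening: 0.0601
```

>>> jog_arm(
  moves=[
    [-34, 1, -8, 0, -0.06, 0],
    [-34, 2, -5, 0, -0.07, 0],
    [-34, 2, -3, 0, -0.06, 0],
    [-34, 1, -1, 0, -0.07, 0],
    [-35, 2, 2, 0, -0.06, 0],
    [-34, 2, 4, 0, -0.07, 0],
    [-34, 1, 6, 0, -0.06, 0],
    [-33, 2, 8, 0, -0.07, 0],
    [-33, 2, 10, 0, -0.06, 0],
    [-32, 1, 12, 0, -0.07, 0],
    [-32, 2, 15, 0, -0.07, 0],
    [-30, 2, 16, 0, -0.06, 0],
  ],
)

```text
t: 2.55
tool_pos: [0.4657, 0.1421, 0.254]
tool_rot: [-1.319, 1.019, -1.019]
contact_force: [-0.1, -0.4, 0.0]
opening: 0.0597
```

>>> jog_arm(
  moves=[
    [-29, 1, 19, 0, -0.07, 0],
    [-27, 2, 20, 0, -0.06, 0],
    [-27, 1, 22, 0, -0.07, 0],
    [0, 0, 0, 0, 0, 0],
  ],
)

```text
t: 2.95
tool_pos: [0.4975, 0.2414, 0.2493]
tool_rot: [-1.392, 0.868, -0.865]
contact_force: [-0.5, 0.1, 0.2]
opening: 0.0595
```

Run:
```python
from plan import *
im,o=snap('wrist','w1.png'); print(o['tool_pos'].round(4),o['t'])
c=cam('wrist',o)
print('pred knobtop,drum,opening,tags',proj(c,[knob(np.pi-.3164,.147),[*DR,.112],[DR[0]+.061*np.cos(-.327),DR[1]+.061*np.sin(-.327),.112]]+[[DR[0]+.115*np.cos(a+YAW),DR[1]+.115*np.sin(a+YAW),.104] for a in(-np.pi/3,np.pi/3)]).round(0).tolist())
P=Plan(); P.to(knob(np.pi-.3164,.120),.45); P.show()
```

```text
[0.4975 0.2414 0.2493] 2.95
pred knobtop,drum,opening,tags [[321.0, 202.0], [368.0, 236.0], [409.0, 277.0], [368.0, 332.0], [473.0, 169.0]]
now [0.4972 0.2399 0.2494] jaw 0.454 q6 -0.14 t 3.0
[[0, 32, 0, 0, 0.0, 0], [0, 33, 0, 0, 0.0, 0], [1, 32, 0, 0, 0.0, 0], [0, 32, 0, 0, 0.0, 0]]
```

View pics/w1.png

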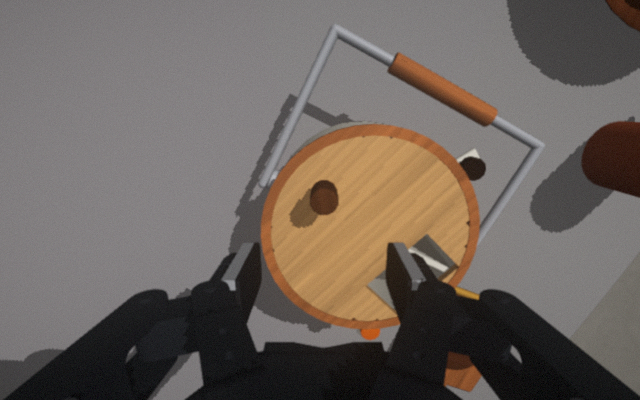

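Wrist view: knob at about (324,198) against predicted (321,202), and the tags match within 2 px. The model is good, so I'll descend and grip.

>>> jog_arm(
  moves=[
    [0, 32, 0, 0, 0, 0],
    [0, 33, 0, 0, 0, 0],
    [1, 32, 0, 0, 0, 0],
    [0, 32, 0, 0, 0, 0],
    [0, 0, 0, 0, 0, 0],
  ],
)

```text
t: 3.5
tool_pos: [0.494, 0.2355, 0.1158]
tool_rot: [-1.398, 0.878, -0.867]
contact_force: [-1.2, -0.0, -0.5]
opening: 0.0598
```

>>> jog_arm(
  moves=[
    [0, 0, 0, 0, 0, 0],
    [0, 0, 0, 0, 0, 0],
    [0, 0, 0, 0, 0, 0],
    [0, 0, 0, 0, 0, 0],
    [0, 0, 0, 0, 0, 0],
    [0, 0, 0, 0, 0, 0],
  ],
  grip=10,
  grip_force=30,
)

```text
t: 4.1
tool_pos: [0.4996, 0.238, 0.1242]
tool_rot: [-1.387, 0.867, -0.872]
contact_force: [-1.6, -0.3, 6.8]
opening: 0.0228
```

```bash
cat >> plan.py <<'E'
def arc(P,a0,a1,step=.17,jaw=None):
    z=P.p[2]; off=P.p-np.array(knob(a0,z)); n=int(np.ceil(abs(a1-a0)/step))
    for i in range(1,n+1): P.to(np.array(knob(a0+(a1-a0)*i/n,z))+off*(1-i/n),n=1)
    return P
E
python3 - <<'E'
from plan import *
o=ctrl.get_obs(); print(o['opening'],o['contact_force'].round(1),knob(np.pi-.3164))
P=Plan(); arc(P,np.pi-.3164,2*np.pi/3); P.show()
E
```

```text
0.022777915252318887 [-1.6 -0.3  6.8] [np.float64(0.4977893508309966), np.float64(0.23902635626887678), 0.12]
now [0.4996 0.238  0.1242] jaw 0.452 q6 -0.14 t 4.1
[[-6, 0, 7, 0, 0, 0], [-6, 0, 7, 0, 0, 0], [-4, 0, 8, 0, 0, 0], [-2, 0, 8, 0, 0, 0], [-2, 0, 9, 0, 0, 0]]
```

>>> jog_arm(
  moves=[
    [-6, 0, 7, 0, 0, 0],
    [-6, 0, 7, 0, 0, 0],
    [-4, 0, 8, 0, 0, 0],
    [-2, 0, 8, 0, 0, 0],
    [-2, 0, 9, 0, 0, 0],
    [0, 0, 0, 0, 0, 0],
    [0, 0, 0, 0, 0, 0],
    [0, 0, 0, 0, 0, 0],
  ],
)

```text
t: 4.9
tool_pos: [0.5232, 0.2759, 0.1237]
tool_rot: [-1.386, 0.873, -0.865]
contact_force: [-7.4, 7.2, 7.5]
opening: 0.0227
```

Run:
```python
from plan import *
o=ctrl.get_obs(); print(o['opening'],o['contact_force'].round(1),knob(2*np.pi/3))
v=o['tool_pos'][:2]-DR; print(np.arctan2(v[1],v[0])-YAW,np.hypot(*v),2*np.pi/3)
t=knob(2*np.pi/3)
P=Plan(); P.to(t,n=1); P.show()
```

```text
0.022659479960725093 [-7.4  7.2  7.5] [np.float64(0.5260816872397934), np.float64(0.2731252371473023), 0.12]
2.111845436657767 0.06589647181223363 2.0943951023931953
now [0.5232 0.2759 0.1237] jaw 0.453 q6 -0.1 t 4.9
[[4, 4, 1, 0, 0, 0]]
```

>>> jog_arm(
  moves=[
    [0, 0, 0, 0, 0, 0],
    [0, 0, 0, 0, 0, 0],
    [0, 0, 0, 0, 0, 0],
    [0, -25, 0, 0, 0, 0],
    [0, -40, 0, 0, 0, 0],
    [0, -50, 0, 0, 0, 0],
    [0, 0, 0, 0, 0, 0],
  ],
  grip=60,
)

```text
t: 5.6
tool_pos: [0.5284, 0.2739, 0.2458]
tool_rot: [-1.377, 0.861, -0.877]
contact_force: [0.9, 0.1, 0.5]
opening: 0.0597
```

Run:
```python
from plan import *
im,o=snap('wrist','w2.png'); c=cam('wrist',o); print(o['t'],o['tool_pos'])
a=-np.pi/3+YAW
cor=[]
for r,t in((.086,.04),(.086,-.04),(.036,-.04),(.036,.04)): cor.append([DR[0]+r*np.cos(a)-t*np.sin(a),DR[1]+r*np.sin(a)+t*np.cos(a),.112])
uv=proj(c,cor); b=im[:,:,::-1].copy(); cv2.polylines(b,[uv.round().astype(int)],True,(255,0,255),1)
u2=proj(c,[[*DR,.112],knob(2*np.pi/3,.112),knob(2*np.pi/3,.147)]+[[DR[0]+.115*np.cos(x+YAW),DR[1]+.115*np.sin(x+YAW),.104] for x in(-np.pi/3,np.pi/3)])
for p in u2: cv2.circle(b,tuple(int(v) for v in p.round()),2,(255,0,255),-1)
ci=np.linspace(0,6.283,60); uv=proj(c,np.c_[DR[0]+.104*np.cos(ci),DR[1]+.104*np.sin(ci),0*ci+.113]); cv2.polylines(b,[uv.round().astype(int)],True,(255,0,0),1)
cv2.imwrite('pics/w2b.png',b)
P=Plan(); P.to([.5737,-.2553,.16],-1.126); P.show()
```

```text
5.6 [0.52838045 0.27389161 0.24581989]
now [0.5269 0.2734 0.2419] jaw -1.128 q6 -0.1 t 5.7
[[31, 5, -12, 0, 0.1, 0], [32, 5, -9, 0, 0.1, 0], [33, 5, -5, 0, 0.1, 0], [33, 5, -2, 0, 0.09, 0], [33, 5, 1, 0, 0.1, 0], [33, 5, 4, 0, 0.1, 0], [32, 5, 7, 0, 0.1, 0], [32, 5, 11, 0, 0.1, 0], [30, 5, 14, 0, 0.1, 0], [29, 5, 16, 0, 0.1, 0], [27, 5, 20, 0, 0.09, 0], [25, 6, 21, 0, 0.1, 0]]
[[22, 5, 24, 0, 0.1, 0], [21, 5, 27, 0, 0.1, 0], [17, 5, 28, 0, 0.1, 0], [15, 5, 30, 0, 0.1, 0]]
```

View pics/w2b.png

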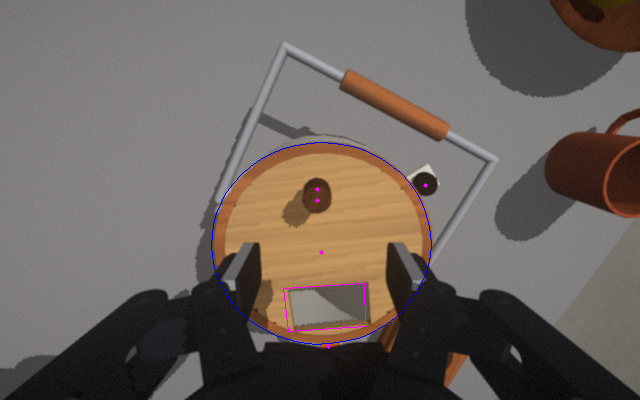

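The overlay fits within 1–2 mm and the opening (285–368, 283–330) sits over the amber compartment. Now the panela.

>>> jog_arm(
  moves=[
    [31, 5, -12, 0, 0.1, 0],
    [32, 5, -9, 0, 0.1, 0],
    [33, 5, -5, 0, 0.1, 0],
    [33, 5, -2, 0, 0.09, 0],
    [33, 5, 1, 0, 0.1, 0],
    [33, 5, 4, 0, 0.1, 0],
    [32, 5, 7, 0, 0.1, 0],
    [32, 5, 11, 0, 0.1, 0],
    [30, 5, 14, 0, 0.1, 0],
    [29, 5, 16, 0, 0.1, 0],
    [27, 5, 20, 0, 0.09, 0],
    [25, 6, 21, 0, 0.1, 0],
  ],
)

```text
t: 6.85
tool_pos: [0.5579, -0.1255, 0.1736]
tool_rot: [-0.77, 1.727, -1.724]
contact_force: [-0.0, 0.0, -0.3]
opening: 0.0601
```

>>> jog_arm(
  moves=[
    [22, 5, 24, 0, 0.1, 0],
    [21, 5, 27, 0, 0.1, 0],
    [17, 5, 28, 0, 0.1, 0],
    [15, 5, 30, 0, 0.1, 0],
    [0, 0, 0, 0, 0, 0],
    [0, 0, 0, 0, 0, 0],
  ],
)

```text
t: 7.45
tool_pos: [0.5696, -0.2567, 0.1536]
tool_rot: [-0.446, 1.979, -1.975]
contact_force: [0.6, -0.2, -0.4]
opening: 0.0599
```

```bash
cat >> plan.py <<'E'
def findbar(kind,guess,f,views=('wrist','top')):
    # measured top-face footprint of the bar near guess, wrist & top cameras
    for n in views:
        im,o=snap(n,f+n+'.png'); c=cam(n,o); h=cv2.cvtColor(im,cv2.COLOR_RGB2HSV)
        m=((h[...,0]>10)&(h[...,0]<24)&(h[...,1]>180)&(h[...,2]>100)) if kind=='p' else ((h[...,2]<75)&(h[...,1]>80))
        k,l,st,ce=cv2.connectedComponentsWithStats(m.astype(np.uint8)); g=proj(c,[[*guess,.018]])[0]
        best=[]
        for i in range(1,k):
            if st[i,4]<100: continue
            ys,xs=np.where(l==i); W=atz(c,np.c_[xs,ys],.020)[:,:2]; re=cv2.minAreaRect((W*1000).astype(np.float32))
            (x,y),(w,hh),a=re
            if max(w,hh)<90 and np.hypot(x/1000-guess[0],y/1000-guess[1])<.12: best.append((np.round([x,y],1),np.round([w,hh],1),round(np.radians(a if w>hh else a+90),3),int(st[i,4]),ce[i].round(0)))
        print(n,'pred',g.round(0),best)
E
python3 - <<'E'
from plan import *
o=ctrl.get_obs(); print(o['tool_pos'].round(4),o['t'])
findbar('p',(.5737,-.2553),'p1')
P=Plan(); P.to([.5737,-.2553,.005],-1.126); P.show()
E
```

```text
[ 0.5696 -0.2567  0.1536] 7.45
wrist pred [324. 185.] [(array([ 576.6, -255.8]), array([60. , 26.1]), np.float64(0.504), 1865, array([326., 183.]))]
top pred [408. 202.] []
now [ 0.5701 -0.2556  0.1546] jaw -1.127 q6 0.59 t 7.5
[[-1, 30, 0, 0, -0.0, 0], [0, 30, 1, 0, -0.0, 0], [-1, 30, 0, 0, -0.0, 0], [-1, 30, 0, 0, -0.0, 0], [0, 30, 0, 0, -0.0, 0]]
```

Run:
```python
from plan import *
P=Plan(); P.to([.576,-.2557,.005],-1.085,n=5); P.show()
```

```text
now [ 0.5701 -0.2556  0.1546] jaw -1.087 q6 0.59 t 7.5
[[-1, 30, 1, 0, -0.01, 0], [-1, 30, 0, 0, -0.01, 0], [-1, 30, 1, 0, -0.01, 0], [-1, 30, 0, 0, -0.0, 0], [-1, 30, 1, 0, -0.01, 0]]
```

>>> jog_arm(
  moves=[
    [-1, 30, 1, 0, -0.01, 0],
    [-1, 30, 0, 0, -0.01, 0],
    [-1, 30, 1, 0, -0.01, 0],
    [-1, 30, 0, 0, 0, 0],
    [-1, 25, 1, 0, -0.01, 0],
    [0, 0, 0, 0, 0, 0],
    [0, 0, 0, 0, 0, 0],
  ],
)

```text
t: 8.25
tool_pos: [0.5764, -0.256, 0.0106]
tool_rot: [-0.482, 1.952, -1.951]
contact_force: [0.4, 0.2, 0.4]
opening: 0.06
```

>>> jog_arm(
  moves=[
    [0, 3, 0, 0, 0, 0],
    [0, 0, 0, 0, 0, 0],
    [0, 0, 0, 0, 0, 0],
    [0, 0, 0, 0, 0, 0],
    [0, 0, 0, 0, 0, 0],
    [0, 0, 0, 0, 0, 0],
  ],
  grip=15,
  grip_force=45,
)

```text
t: 8.85
tool_pos: [0.5775, -0.2577, 0.0092]
tool_rot: [-0.478, 1.949, -1.953]
contact_force: [-0.3, 0.4, 5.5]
opening: 0.0268
```

>>> jog_arm(
  moves=[
    [0, -25, 0, 0, 0, 0],
    [0, -35, 0, 0, 0, 0],
    [0, -35, 0, 0, 0, 0],
    [0, -35, 0, 0, 0, 0],
    [0, -35, 0, 0, 0, 0],
    [0, -35, 0, 0, 0, 0],
  ],
)

```text
t: 9.45
tool_pos: [0.5758, -0.2568, 0.2084]
tool_rot: [-0.481, 1.953, -1.952]
contact_force: [0.9, -0.8, -1.1]
opening: 0.0271
```

```bash
cat >> plan.py <<'E'
def over(a,z): 
    return [DR[0]+.061*np.cos(a+YAW),DR[1]+.061*np.sin(a+YAW),z]
E
python3 - <<'E'
from plan import *
P=Plan(); a=-np.pi/3; P.to(over(a,.20),a+YAW); P.show(); print(ctrl.get_obs()['opening'])
E
```

```text
now [ 0.5758 -0.2568  0.2084] jaw -1.058 q6 0.55 t 9.4
[[-16, 1, -28, 0, -0.0, 0], [-16, 0, -29, 0, -0.0, 0], [-15, 1, -28, 0, -0.01, 0], [-17, 1, -29, 0, 0.0, 0], [-16, 0, -28, 0, -0.0, 0], [-16, 1, -28, 0, -0.0, 0], [-16, 1, -28, 0, -0.01, 0], [-16, 0, -28, 0, 0.0, 0], [-17, 1, -29, 0, -0.0, 0], [-16, 1, -28, 0, -0.0, 0], [-16, 0, -28, 0, -0.01, 0], [-17, 1, -28, 0, 0.0, 0]]
[[-17, 0, -28, 0, -0.0, 0]]
0.027060824871014477
```

>>> jog_arm(
  moves=[
    [-16, 1, -28, 0, 0, 0],
    [-16, 0, -29, 0, 0, 0],
    [-15, 1, -28, 0, -0.01, 0],
    [-17, 1, -29, 0, 0, 0],
    [-16, 0, -28, 0, 0, 0],
    [-16, 1, -28, 0, 0, 0],
    [-16, 1, -28, 0, -0.01, 0],
    [-16, 0, -28, 0, 0, 0],
    [-17, 1, -29, 0, 0, 0],
    [-16, 1, -28, 0, 0, 0],
    [-16, 0, -28, 0, -0.01, 0],
    [-17, 1, -28, 0, 0, 0],
  ],
)

```text
t: 10.65
tool_pos: [0.5855, 0.1347, 0.1991]
tool_rot: [-0.507, 1.934, -1.934]
contact_force: [1.0, -0.4, -0.7]
opening: 0.0264
```

>>> jog_arm(
  moves=[
    [-17, 0, -28, 0, 0, 0],
    [0, 0, 0, 0, 0, 0],
    [0, 0, 0, 0, 0, 0],
  ],
)

```text
t: 10.95
tool_pos: [0.5866, 0.1664, 0.1989]
tool_rot: [-0.509, 1.933, -1.934]
contact_force: [0.6, -0.2, 0.4]
opening: 0.0267
```

Run:
```python
from plan import *
im,o=snap('wrist','w3.png'); print(o['opening'],o['tool_pos'].round(4))
im,o=snap('top','t3.png'); cv2.imwrite('pics/t3c.png',cv2.resize(im[150:290,160:510,::-1],None,fx=2.2,fy=2.2))
P=Plan(); a=-np.pi/3; P.to(over(a,.123),a+YAW,v=.025); P.show()
```

```text
0.026740972408434018 [0.5866 0.1664 0.1989]
now [0.5868 0.1654 0.199 ] jaw -1.059 q6 1.21 t 11.1
[[0, 19, 0, 0, -0.0, 0], [0, 19, 0, 0, -0.0, 0], [0, 19, -1, 0, -0.0, 0], [0, 19, 0, 0, -0.0, 0]]
```

View pics/w3.png

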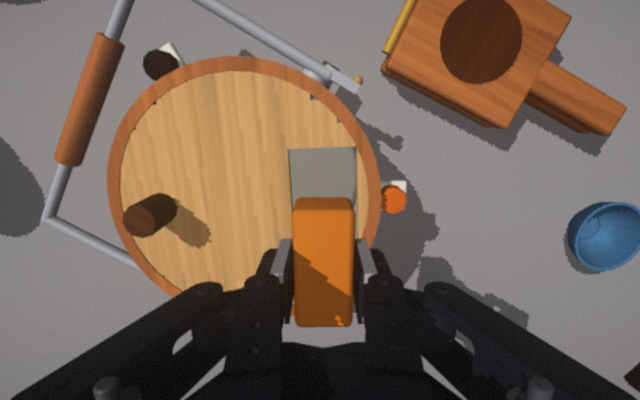

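Run:
```python
from plan import *
p=ctrl.camera_params('wrist');K,D,_=cam('wrist');T=np.array(p['T_tool_cam'])
# tool coords of the bar: top face at y=-0.015 (bar bottom 9mm beyond TCP)
for y in(-.012,-.018): print(proj((K,D,T),[[.03,y,.0],[-.03,y,0],[0,y,0]]).round(0).tolist())
```

```text
[[323.0, 325.0], [324.0, 207.0], [324.0, 270.0]]
[[323.0, 334.0], [324.0, 211.0], [324.0, 276.0]]
```

>>> jog_arm(
  moves=[
    [0, 19, 0, 0, 0, 0],
    [0, 19, 0, 0, 0, 0],
    [0, 19, -1, 0, 0, 0],
    [0, 19, 0, 0, 0, 0],
    [0, 0, 0, 0, 0, 0],
    [0, 0, 0, 0, 0, 0],
  ],
)

```text
t: 11.65
tool_pos: [0.5865, 0.1661, 0.1234]
tool_rot: [-0.506, 1.935, -1.935]
contact_force: [0.1, 0.0, 0.5]
opening: 0.0271
```

>>> jog_arm(
  moves=[
    [0, 0, 0, 0, 0, 0],
    [0, 0, 0, 0, 0, 0],
    [0, 0, 0, 0, 0, 0],
    [0, 0, 0, 0, 0, 0],
    [0, 0, 0, 0, 0, 0],
    [0, -25, 0, 0, 0, 0],
    [0, -40, 0, 0, 0, 0],
    [0, -30, 0, 0, 0, 0],
    [0, 0, 0, 0, 0, 0],
  ],
  grip=60,
)

```text
t: 12.55
tool_pos: [0.5894, 0.1677, 0.225]
tool_rot: [-0.495, 1.928, -1.93]
contact_force: [0.5, 0.3, -0.4]
opening: 0.06
```

Run:
```python
from plan import *
im,o=snap('wrist','w4.png'); print(o['opening'],o['tool_pos'].round(4))
P=Plan(); k=2*np.pi/3
P.to(knob(k,.21),.45).to(knob(k,.122)); P.show()
```

```text
0.06003574134322982 [0.5894 0.1677 0.225 ]
now [0.5881 0.1675 0.2219] jaw 0.452 q6 1.21 t 12.6
[[0, 1, -9, 0, -0.12, 0], [-1, 1, -10, 0, -0.11, 0], [-2, 1, -9, 0, -0.12, 0], [-3, 1, -9, 0, -0.11, 0], [-4, 0, -9, 0, -0.12, 0], [-5, 1, -8, 0, -0.12, 0], [-6, 1, -7, 0, -0.11, 0], [-6, 1, -7, 0, -0.12, 0], [-8, 1, -5, 0, -0.11, 0], [-8, 1, -5, 0, -0.12, 0], [-8, 1, -4, 0, -0.12, 0], [-9, 1, -3, 0, -0.11, 0]]
[[-10, 1, -2, 0, -0.12, 0], [0, 29, 0, 0, 0, 0], [0, 29, 0, 0, 0, 0], [0, 30, 0, 0, 0, 0]]
```

View pics/w4.png

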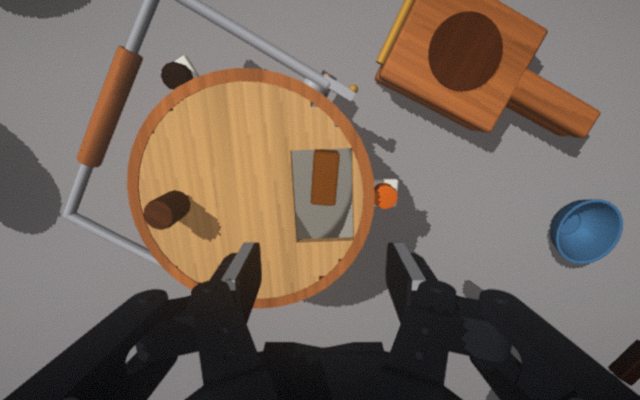

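The panela is inside the amber compartment, at (325,178) through the opening. Now I'll turn the cap to the brown side.

>>> jog_arm(
  moves=[
    [0, 1, -9, 0, -0.12, 0],
    [-1, 1, -10, 0, -0.11, 0],
    [-2, 1, -9, 0, -0.12, 0],
    [-3, 1, -9, 0, -0.11, 0],
    [-4, 0, -9, 0, -0.12, 0],
    [-5, 1, -8, 0, -0.12, 0],
    [-6, 1, -7, 0, -0.11, 0],
    [-6, 1, -7, 0, -0.12, 0],
    [-8, 1, -5, 0, -0.11, 0],
    [-8, 1, -5, 0, -0.12, 0],
    [-8, 1, -4, 0, -0.12, 0],
    [-9, 1, -3, 0, -0.11, 0],
  ],
)

```text
t: 13.8
tool_pos: [0.528, 0.2641, 0.205]
tool_rot: [-1.353, 0.96, -0.956]
contact_force: [0.3, -0.4, 0.6]
opening: 0.0599
```

>>> jog_arm(
  moves=[
    [-10, 1, -2, 0, -0.12, 0],
    [0, 29, 0, 0, 0, 0],
    [0, 29, 0, 0, 0, 0],
    [0, 30, 0, 0, 0, 0],
    [0, 0, 0, 0, 0, 0],
    [0, 0, 0, 0, 0, 0],
  ],
)

```text
t: 14.4
tool_pos: [0.523, 0.2726, 0.1169]
tool_rot: [-1.392, 0.872, -0.869]
contact_force: [0.6, 0.0, -0.5]
opening: 0.0602
```

>>> jog_arm(
  moves=[
    [0, 0, 0, 0, 0, 0],
    [0, 0, 0, 0, 0, 0],
    [0, 0, 0, 0, 0, 0],
    [0, 0, 0, 0, 0, 0],
    [0, 0, 0, 0, 0, 0],
    [0, 0, 0, 0, 0, 0],
  ],
  grip=10,
  grip_force=30,
)

```text
t: 15.0
tool_pos: [0.5251, 0.2733, 0.1204]
tool_rot: [-1.387, 0.869, -0.871]
contact_force: [-1.4, -0.4, 6.0]
opening: 0.0231
```

Run:
```python
from plan import *
o=ctrl.get_obs(); print(o['opening'],o['contact_force'].round(1),knob(2*np.pi/3))
P=Plan(); arc(P,2*np.pi/3,4*np.pi/3); P.show()
```

```text
0.023054727372688794 [-1.4 -0.4  6. ] [np.float64(0.5260816872397934), np.float64(0.2731252371473023), 0.12]
now [0.5251 0.2733 0.1204] jaw 0.452 q6 -0.1 t 15.0
[[1, 0, -10, 0, 0, 0], [3, 0, -9, 0, 0, 0], [5, 0, -9, 0, 0, 0], [6, 0, -8, 0, 0, 0], [7, 0, -7, 0, 0, 0], [8, 0, -6, 0, 0, 0], [9, 0, -4, 0, 0, 0], [10, 0, -3, 0, 0, 0], [10, 0, -2, 0, 0, 0], [10, 0, 1, 0, 0, 0], [10, 0, 2, 0, 0, 0], [9, 0, 3, 0, 0, 0]]
[[9, 0, 5, 0, 0, 0]]
```

Grip confirmed; measured knob position agrees within 1 mm.

>>> jog_arm(
  moves=[
    [1, 0, -10, 0, 0, 0],
    [3, 0, -9, 0, 0, 0],
    [5, 0, -9, 0, 0, 0],
    [6, 0, -8, 0, 0, 0],
    [7, 0, -7, 0, 0, 0],
    [8, 0, -6, 0, 0, 0],
    [9, 0, -4, 0, 0, 0],
    [10, 0, -3, 0, 0, 0],
    [10, 0, -2, 0, 0, 0],
    [10, 0, 1, 0, 0, 0],
    [10, 0, 2, 0, 0, 0],
    [9, 0, 3, 0, 0, 0],
  ],
)

```text
t: 16.2
tool_pos: [0.5158, 0.1728, 0.1201]
tool_rot: [-1.386, 0.87, -0.867]
contact_force: [-4.4, 7.9, 7.6]
opening: 0.0228
```

>>> jog_arm(
  moves=[
    [9, 0, 5, 0, 0, 0],
    [0, 0, 0, 0, 0, 0],
    [0, 0, 0, 0, 0, 0],
    [0, 0, 0, 0, 0, 0],
  ],
)

```text
t: 16.6
tool_pos: [0.5242, 0.165, 0.12]
tool_rot: [-1.39, 0.869, -0.87]
contact_force: [-3.4, -1.5, 6.9]
opening: 0.0233
```

Run:
```python
from plan import *
o=ctrl.get_obs(); print(o['opening'],o['contact_force'].round(1),knob(4*np.pi/3))
v=o['tool_pos'][:2]-DR; print(o['tool_pos'],np.arctan2(v[1],v[0])-YAW+2*np.pi,np.hypot(*v),4*np.pi/3)
```

```text
0.023253092834209618 [-3.4 -1.5  6.9] [np.float64(0.5249219285650607), np.float64(0.1657443498357496), 0.12]
[0.52424725 0.16501659 0.12001182] 4.185456055301007 0.06297027056379378 4.1887902047863905
```

>>> jog_arm(
  moves=[
    [0, 0, 0, 0, 0, 0],
    [0, 0, 0, 0, 0, 0],
    [0, 0, 0, 0, 0, 0],
    [0, -25, 0, 0, 0, 0],
    [0, -40, 0, 0, 0, 0],
    [0, -40, 0, 0, 0, 0],
    [0, 0, 0, 0, 0, 0],
  ],
  grip=60,
)

```text
t: 17.3
tool_pos: [0.5276, 0.1658, 0.2307]
tool_rot: [-1.381, 0.862, -0.877]
contact_force: [0.8, 0.2, 0.9]
opening: 0.06
```

Run:
```python
from plan import *
snap('wrist','w5.png')
P=Plan(); P.to([.5705,-.3554,.17],-1.63,v=.04); P.show()
```

```text
now [0.5261 0.1655 0.2273] jaw -1.628 q6 -0.28 t 17.4
[[27, 3, -10, 0, 0.12, 0], [28, 3, -8, 0, 0.11, 0], [29, 3, -4, 0, 0.12, 0], [29, 4, 0, 0, 0.11, 0], [29, 3, 3, 0, 0.12, 0], [28, 3, 6, 0, 0.11, 0], [28, 3, 9, 0, 0.12, 0], [26, 3, 12, 0, 0.12, 0], [25, 3, 16, 0, 0.11, 0], [22, 4, 18, 0, 0.12, 0], [21, 3, 21, 0, 0.11, 0], [18, 3, 22, 0, 0.12, 0]]
[[15, 3, 25, 0, 0.11, 0], [12, 3, 27, 0, 0.12, 0], [9, 3, 27, 0, 0.11, 0], [6, 4, 29, 0, 0.12, 0], [3, 3, 29, 0, 0.12, 0], [-1, 3, 29, 0, 0.11, 0]]
```

>>> jog_arm(
  moves=[
    [27, 3, -10, 0, 0.12, 0],
    [28, 3, -8, 0, 0.11, 0],
    [29, 3, -4, 0, 0.12, 0],
    [29, 4, 0, 0, 0.11, 0],
    [29, 3, 3, 0, 0.12, 0],
    [28, 3, 6, 0, 0.11, 0],
    [28, 3, 9, 0, 0.12, 0],
    [26, 3, 12, 0, 0.12, 0],
    [25, 3, 16, 0, 0.11, 0],
    [22, 4, 18, 0, 0.12, 0],
    [21, 3, 21, 0, 0.11, 0],
    [18, 3, 22, 0, 0.12, 0],
  ],
)

```text
t: 18.55
tool_pos: [0.552, -0.1827, 0.1829]
tool_rot: [-0.607, 1.865, -1.86]
contact_force: [-0.1, 0.6, -1.0]
opening: 0.0598
```

>>> jog_arm(
  moves=[
    [15, 3, 25, 0, 0.11, 0],
    [12, 3, 27, 0, 0.12, 0],
    [9, 3, 27, 0, 0.11, 0],
    [6, 4, 29, 0, 0.12, 0],
    [3, 3, 29, 0, 0.12, 0],
    [-1, 3, 29, 0, 0.11, 0],
    [0, 0, 0, 0, 0, 0],
    [0, 0, 0, 0, 0, 0],
  ],
)

```text
t: 19.35
tool_pos: [0.5674, -0.3558, 0.1641]
tool_rot: [-0.06, -2.194, 2.188]
contact_force: [0.3, -0.4, 0.4]
opening: 0.0605
```

Run:
```python
from plan import *
o=ctrl.get_obs(); print(o['tool_pos'].round(4))
findbar('c',(.5705,-.3554),'c1',('wrist',))
```

```text
[ 0.5674 -0.3558  0.1641]
wrist pred [324. 184.] []
```

View pics/c1wrist.png

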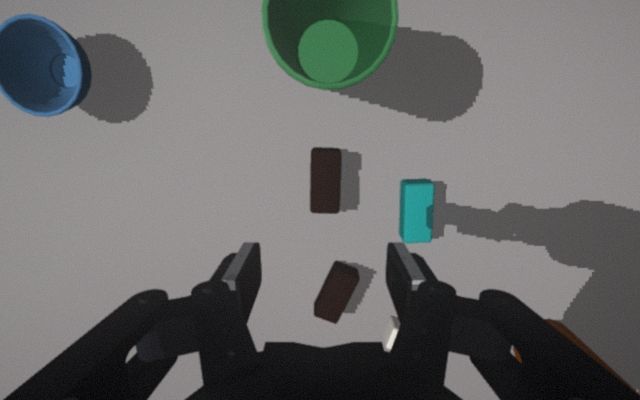

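The cacao bar is where expected, at (326,180); its top-face corners are about (313,149), (341,150), (339,212) and (311,212).

Run:
```python
from plan import *
im=cv2.imread('pics/c1wrist.png'); h=cv2.cvtColor(im,cv2.COLOR_BGR2HSV); print(h[180,326],h[290,338])
c=cam('wrist')
Q=atz(c,[[313,149],[341,150],[339,212],[311,212]],.022)
print(Q.round(4),Q.mean(0)); d=Q[0]+Q[1]-Q[2]-Q[3]; a=np.arctan2(d[1],d[0]); print(a)
P=Plan(); P.to([*Q.mean(0)[:2],.008],a-np.pi/2,n=5); P.show()
```

```text
[ 6 89 43] [ 7 72 46]
[[ 0.6039 -0.3472  0.022 ]
 [ 0.6016 -0.3722  0.022 ]
 [ 0.5434 -0.3679  0.022 ]
 [ 0.5449 -0.3415  0.022 ]] [ 0.57344861 -0.35719871  0.022     ]
-0.08498676154332861
now [ 0.5676 -0.3553  0.1646] jaw -1.657 q6 0.96 t 19.4
[[-1, 31, 0, 0, 0.01, 0], [-1, 32, 1, 0, 0.0, 0], [-2, 31, 0, 0, 0.01, 0], [-1, 31, 0, 0, 0.0, 0], [-1, 32, 1, 0, 0.01, 0]]
```

>>> jog_arm(
  moves=[
    [-1, 31, 0, 0, 0.01, 0],
    [-1, 32, 1, 0, 0, 0],
    [-2, 31, 0, 0, 0.01, 0],
    [-1, 31, 0, 0, 0, 0],
    [-1, 29, 1, 0, 0.01, 0],
    [0, 0, 0, 0, 0, 0],
    [0, 0, 0, 0, 0, 0],
  ],
)

```text
t: 20.1
tool_pos: [0.574, -0.3574, 0.0121]
tool_rot: [-0.092, -2.178, 2.176]
contact_force: [2.0, 0.3, -0.2]
opening: 0.0597
```

>>> jog_arm(
  moves=[
    [0, 0, 0, 0, 0, 0],
    [0, 0, 0, 0, 0, 0],
    [0, 0, 0, 0, 0, 0],
    [0, 0, 0, 0, 0, 0],
    [0, 0, 0, 0, 0, 0],
    [0, 0, 0, 0, 0, 0],
  ],
  grip=15,
  grip_force=45,
)

```text
t: 20.7
tool_pos: [0.5757, -0.3596, 0.0152]
tool_rot: [-0.099, -2.176, 2.181]
contact_force: [-0.8, 0.9, 7.1]
opening: 0.0265
```

>>> jog_arm(
  moves=[
    [0, -25, 0, 0, 0, 0],
    [0, -35, 0, 0, 0, 0],
    [0, -35, 0, 0, 0, 0],
    [0, -35, 0, 0, 0, 0],
    [0, -35, 0, 0, 0, 0],
    [0, -35, 0, 0, 0, 0],
  ],
)

```text
t: 21.3
tool_pos: [0.5738, -0.3584, 0.214]
tool_rot: [-0.095, -2.177, 2.177]
contact_force: [-0.7, 0.1, -1.1]
opening: 0.0265
```

Run:
```python
from plan import *
a=np.pi/3; print(ctrl.get_obs()['opening'])
P=Plan(); P.to(over(a,.20),a+YAW,v=.04); P.show()
```

```text
0.026457319256867
now [ 0.5738 -0.3584  0.214 ] jaw 1.032 q6 0.99 t 21.3
[[2, 1, -27, 0, -0.12, 0], [-2, 0, -28, 0, -0.11, 0], [-4, 1, -27, 0, -0.12, 0], [-8, 0, -26, 0, -0.12, 0], [-11, 1, -25, 0, -0.12, 0], [-13, 1, -24, 0, -0.11, 0], [-17, 0, -22, 0, -0.12, 0], [-18, 1, -20, 0, -0.12, 0], [-21, 0, -18, 0, -0.11, 0], [-23, 1, -15, 0, -0.12, 0], [-25, 1, -12, 0, -0.12, 0], [-25, 0, -9, 0, -0.12, 0]]
[[-27, 1, -6, 0, -0.11, 0], [-27, 0, -4, 0, -0.12, 0], [-28, 1, 1, 0, -0.12, 0], [-27, 1, 3, 0, -0.11, 0], [-27, 0, 6, 0, -0.12, 0], [-25, 1, 10, 0, -0.12, 0], [-25, 0, 12, 0, -0.12, 0], [-22, 1, 16, 0, -0.11, 0], [-21, 1, 17, 0, -0.12, 0], [-19, 0, 20, 0, -0.12, 0], [-16, 1, 23, 0, -0.11, 0]]
```

>>> jog_arm(
  moves=[
    [2, 1, -27, 0, -0.12, 0],
    [-2, 0, -28, 0, -0.11, 0],
    [-4, 1, -27, 0, -0.12, 0],
    [-8, 0, -26, 0, -0.12, 0],
    [-11, 1, -25, 0, -0.12, 0],
    [-13, 1, -24, 0, -0.11, 0],
    [-17, 0, -22, 0, -0.12, 0],
    [-18, 1, -20, 0, -0.12, 0],
    [-21, 0, -18, 0, -0.11, 0],
    [-23, 1, -15, 0, -0.12, 0],
    [-25, 1, -12, 0, -0.12, 0],
    [-25, 0, -9, 0, -0.12, 0],
  ],
)

```text
t: 22.5
tool_pos: [0.581, -0.0291, 0.2053]
tool_rot: [-1.084, 1.386, -1.386]
contact_force: [-0.7, -0.4, -1.0]
opening: 0.0265
```

>>> jog_arm(
  moves=[
    [-27, 1, -6, 0, -0.11, 0],
    [-27, 0, -4, 0, -0.12, 0],
    [-28, 1, 1, 0, -0.12, 0],
    [-27, 1, 3, 0, -0.11, 0],
    [-27, 0, 6, 0, -0.12, 0],
    [-25, 1, 10, 0, -0.12, 0],
    [-25, 0, 12, 0, -0.12, 0],
    [-22, 1, 16, 0, -0.11, 0],
    [-21, 1, 17, 0, -0.12, 0],
    [-19, 0, 20, 0, -0.12, 0],
    [-16, 1, 23, 0, -0.11, 0],
    [0, 0, 0, 0, 0, 0],
  ],
)

```text
t: 23.7
tool_pos: [0.5874, 0.2745, 0.1982]
tool_rot: [-1.529, 0.419, -0.418]
contact_force: [0.0, 0.6, -1.1]
opening: 0.0266
```

Run:
```python
from plan import *
im,o=snap('wrist','w6.png'); print(o['opening'],o['tool_pos'].round(4),over(np.pi/3,.128))
c=cam('wrist'); a=np.pi/3+YAW
b=im[:,:,::-1].copy()
cor=[[DR[0]+r*np.cos(a)-t*np.sin(a),DR[1]+r*np.sin(a)+t*np.cos(a),.112] for r,t in((.086,.04),(.086,-.04),(.036,-.04),(.036,.04))]
cv2.polylines(b,[proj(c,cor).round().astype(int)],True,(255,0,255),1); cv2.imwrite('pics/w6b.png',b)
P=Plan(); P.to(over(np.pi/3,.128),np.pi/3+YAW,v=.022); P.show()
```

```text
0.026614586599498297 [0.5874 0.2745 0.1982] [np.float64(0.5875687477021176), np.float64(0.2715950751616012), 0.128]
now [0.5875 0.273  0.1982] jaw 1.034 q6 -0.71 t 23.8
[[0, 18, 0, 0, -0.0, 0], [0, 17, -1, 0, -0.0, 0], [1, 18, 0, 0, -0.0, 0], [0, 17, 0, 0, -0.0, 0]]
```

View pics/w6b.png

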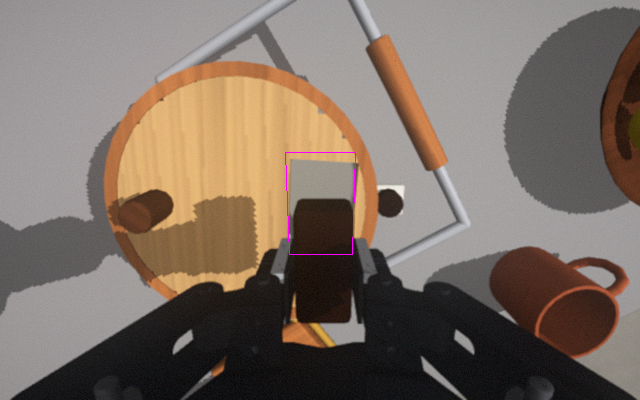

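The opening is about 5 mm clockwise of the model: its upper edge is at row 160 against 152. I'll shift 7 mm along tool +x before dropping.

>>> jog_arm(
  moves=[
    [4, 18, 0, 0, 0, 0],
    [3, 17, -1, 0, 0, 0],
    [1, 18, 0, 0, 0, 0],
    [0, 17, 0, 0, 0, 0],
    [0, 0, 0, 0, 0, 0],
    [0, 0, 0, 0, 0, 0],
  ],
)

```text
t: 24.35
tool_pos: [0.5939, 0.2665, 0.1272]
tool_rot: [-1.53, 0.424, -0.421]
contact_force: [0.1, -0.9, -0.2]
opening: 0.0266
```

>>> jog_arm(
  moves=[
    [0, 0, 0, 0, 0, 0],
    [0, 0, 0, 0, 0, 0],
    [0, 0, 0, 0, 0, 0],
    [0, 0, 0, 0, 0, 0],
    [0, 0, 0, 0, 0, 0],
    [0, -25, 0, 0, 0, 0],
    [0, -40, 0, 0, 0, 0],
    [0, -30, 0, 0, 0, 0],
    [0, 0, 0, 0, 0, 0],
  ],
  grip=60,
)

```text
t: 25.25
tool_pos: [0.5972, 0.2678, 0.2305]
tool_rot: [-1.523, 0.414, -0.429]
contact_force: [1.5, 0.6, 1.2]
opening: 0.0599
```

Run:
```python
from plan import *
im,o=snap('wrist','w7.png'); print(o['opening'],o['tool_pos'].round(4))
P=Plan(); P.to([.4502,-.3593,.17],-.48-np.pi/2,v=.04); P.show()
```

```text
0.05994235939580069 [0.5972 0.2678 0.2305]
now [0.596  0.2674 0.2273] jaw -2.048 q6 -0.72 t 25.3
[[8, 2, -24, 0, 0.12, 0], [10, 2, -22, 0, 0.12, 0], [13, 2, -21, 0, 0.12, 0], [15, 2, -20, 0, 0.11, 0], [18, 3, -17, 0, 0.12, 0], [19, 2, -16, 0, 0.12, 0], [21, 2, -13, 0, 0.12, 0], [22, 2, -10, 0, 0.12, 0], [24, 2, -8, 0, 0.12, 0], [24, 2, -4, 0, 0.12, 0], [25, 2, -2, 0, 0.11, 0], [25, 2, 1, 0, 0.12, 0]]
[[24, 3, 4, 0, 0.12, 0], [24, 2, 7, 0, 0.12, 0], [23, 2, 9, 0, 0.12, 0], [21, 2, 13, 0, 0.12, 0], [20, 2, 14, 0, 0.12, 0], [18, 2, 17, 0, 0.11, 0], [16, 2, 19, 0, 0.12, 0], [14, 2, 21, 0, 0.12, 0], [11, 2, 22, 0, 0.12, 0], [8, 3, 23, 0, 0.12, 0], [5, 2, 25, 0, 0.12, 0], [3, 2, 24, 0, 0.12, 0]]
[[-1, 2, 25, 0, 0.11, 0], [-3, 2, 25, 0, 0.12, 0]]
```

View pics/w7.png

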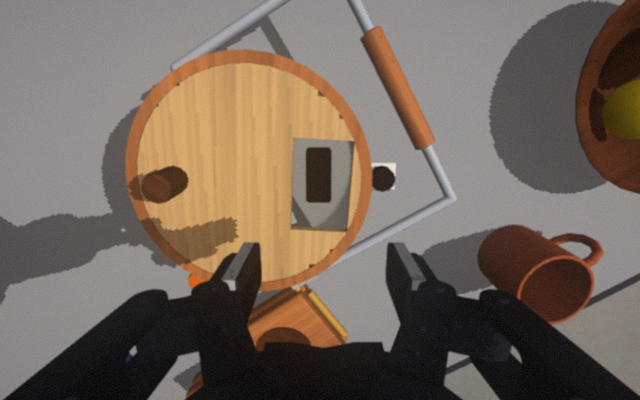

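The first cacao bar is inside, at (318,175). Now the second.

>>> jog_arm(
  moves=[
    [8, 2, -24, 0, 0.12, 0],
    [10, 2, -22, 0, 0.12, 0],
    [13, 2, -21, 0, 0.12, 0],
    [15, 2, -20, 0, 0.11, 0],
    [18, 3, -17, 0, 0.12, 0],
    [19, 2, -16, 0, 0.12, 0],
    [21, 2, -13, 0, 0.12, 0],
    [22, 2, -10, 0, 0.12, 0],
    [24, 2, -8, 0, 0.12, 0],
    [24, 2, -4, 0, 0.12, 0],
    [25, 2, -2, 0, 0.11, 0],
    [25, 2, 1, 0, 0.12, 0],
  ],
)

```text
t: 26.5
tool_pos: [0.5256, -0.0234, 0.1964]
tool_rot: [-0.999, 1.494, -1.491]
contact_force: [0.8, 0.2, 1.1]
opening: 0.0599
```

>>> jog_arm(
  moves=[
    [24, 3, 4, 0, 0.12, 0],
    [24, 2, 7, 0, 0.12, 0],
    [23, 2, 9, 0, 0.12, 0],
    [21, 2, 13, 0, 0.12, 0],
    [20, 2, 14, 0, 0.12, 0],
    [18, 2, 17, 0, 0.11, 0],
    [16, 2, 19, 0, 0.12, 0],
    [14, 2, 21, 0, 0.12, 0],
    [11, 2, 22, 0, 0.12, 0],
    [8, 3, 23, 0, 0.12, 0],
    [5, 2, 25, 0, 0.12, 0],
    [3, 2, 24, 0, 0.12, 0],
  ],
)

```text
t: 27.7
tool_pos: [0.4583, -0.3119, 0.1704]
tool_rot: [-0.262, -2.088, 2.084]
contact_force: [-0.2, 0.1, 0.1]
opening: 0.0602
```

>>> jog_arm(
  moves=[
    [-1, 2, 25, 0, 0.11, 0],
    [-3, 2, 25, 0, 0.12, 0],
    [0, 0, 0, 0, 0, 0],
    [0, 0, 0, 0, 0, 0],
  ],
)

```text
t: 28.1
tool_pos: [0.4475, -0.3599, 0.1667]
tool_rot: [-0.473, -1.956, 1.953]
contact_force: [-0.7, 0.2, -1.1]
opening: 0.0598
```

```bash
sed -i 's/(h\[...,2\]<75)&(h\[...,1\]>80)/(h[...,2]<75)\&(h[...,1]>55)/' plan.py
python3 - <<'E'
from plan import *
o=ctrl.get_obs(); print(o['tool_pos'].round(4))
findbar('c',(.4502,-.3593),'c2',('wrist',))
E
```

```text
[ 0.4475 -0.3599  0.1667]
wrist pred [322. 184.] [(array([ 452.2, -361.1]), array([25.8, 60. ]), np.float64(2.677), 1490, array([323., 181.]))]
```

Run:
```python
from plan import *
P=Plan(); P.to([.4522,-.3610,.009],-.47-np.pi/2,n=5); P.show()
```

```text
now [ 0.4479 -0.3596  0.1671] jaw -2.037 q6 1.24 t 28.1
[[-1, 32, 0, 0, -0.0, 0], [-1, 31, 0, 0, -0.0, 0], [-1, 32, 0, 0, -0.0, 0], [-1, 31, 0, 0, -0.0, 0], [-1, 32, -1, 0, -0.01, 0]]
```

>>> jog_arm(
  moves=[
    [-1, 32, 0, 0, 0, 0],
    [-1, 31, 0, 0, 0, 0],
    [-1, 32, 0, 0, 0, 0],
    [-1, 31, 0, 0, 0, 0],
    [-1, 31, -1, 0, -0.01, 0],
    [0, 0, 0, 0, 0, 0],
    [0, 0, 0, 0, 0, 0],
  ],
)

```text
t: 28.85
tool_pos: [0.4532, -0.3608, 0.0112]
tool_rot: [-0.464, -1.963, 1.961]
contact_force: [0.0, -1.3, 0.7]
opening: 0.0599
```

>>> jog_arm(
  moves=[
    [0, 0, 0, 0, 0, 0],
    [0, 0, 0, 0, 0, 0],
    [0, 0, 0, 0, 0, 0],
    [0, 0, 0, 0, 0, 0],
    [0, 0, 0, 0, 0, 0],
    [0, 0, 0, 0, 0, 0],
  ],
  grip=15,
  grip_force=45,
)

```text
t: 29.45
tool_pos: [0.4546, -0.3631, 0.0139]
tool_rot: [-0.471, -1.961, 1.965]
contact_force: [-0.2, 1.7, 6.7]
opening: 0.0266
```

>>> jog_arm(
  moves=[
    [0, -25, 0, 0, 0, 0],
    [0, -35, 0, 0, 0, 0],
    [0, -35, 0, 0, 0, 0],
    [0, -35, 0, 0, 0, 0],
    [0, -35, 0, 0, 0, 0],
    [0, -35, 0, 0, 0, 0],
  ],
)

```text
t: 30.05
tool_pos: [0.4529, -0.3616, 0.213]
tool_rot: [-0.467, -1.961, 1.962]
contact_force: [0.2, -0.3, 0.5]
opening: 0.027
```

Run:
```python
from plan import *
a=np.pi/3-.08; print(ctrl.get_obs()['opening'])
P=Plan(); P.to(over(a,.20),a+YAW,v=.04); P.show()
```

```text
0.02696253596456768
now [ 0.4529 -0.3616  0.213 ] jaw 0.952 q6 1.24 t 30.1
[[6, 1, -25, 0, -0.12, 0], [4, 0, -26, 0, -0.12, 0], [0, 1, -25, 0, -0.12, 0], [-3, 0, -26, 0, -0.12, 0], [-6, 1, -25, 0, -0.12, 0], [-9, 0, -25, 0, -0.12, 0], [-11, 1, -23, 0, -0.12, 0], [-15, 0, -21, 0, -0.12, 0], [-16, 1, -20, 0, -0.12, 0], [-19, 0, -17, 0, -0.12, 0], [-21, 1, -15, 0, -0.12, 0], [-23, 0, -13, 0, -0.12, 0]]
[[-24, 1, -9, 0, -0.12, 0], [-25, 0, -7, 0, -0.12, 0], [-26, 1, -3, 0, -0.12, 0], [-25, 0, -1, 0, -0.12, 0], [-26, 1, 2, 0, -0.12, 0], [-25, 0, 6, 0, -0.12, 0], [-25, 1, 9, 0, -0.12, 0], [-23, 0, 11, 0, -0.12, 0], [-21, 1, 14, 0, -0.12, 0], [-20, 0, 17, 0, -0.12, 0], [-18, 1, 19, 0, -0.11, 0], [-15, 0, 20, 0, -0.12, 0]]
[[-13, 1, 23, 0, -0.12, 0]]
```

>>> jog_arm(
  moves=[
    [6, 1, -25, 0, -0.12, 0],
    [4, 0, -26, 0, -0.12, 0],
    [0, 1, -25, 0, -0.12, 0],
    [-3, 0, -26, 0, -0.12, 0],
    [-6, 1, -25, 0, -0.12, 0],
    [-9, 0, -25, 0, -0.12, 0],
    [-11, 1, -23, 0, -0.12, 0],
    [-15, 0, -21, 0, -0.12, 0],
    [-16, 1, -20, 0, -0.12, 0],
    [-19, 0, -17, 0, -0.12, 0],
    [-21, 1, -15, 0, -0.12, 0],
    [-23, 0, -13, 0, -0.12, 0],
  ],
)

```text
t: 31.25
tool_pos: [0.5193, -0.0579, 0.2054]
tool_rot: [-0.867, 1.631, -1.631]
contact_force: [0.8, 0.1, -2.0]
opening: 0.0268
```

>>> jog_arm(
  moves=[
    [-24, 1, -9, 0, -0.12, 0],
    [-25, 0, -7, 0, -0.12, 0],
    [-26, 1, -3, 0, -0.12, 0],
    [-25, 0, -1, 0, -0.12, 0],
    [-26, 1, 2, 0, -0.12, 0],
    [-25, 0, 6, 0, -0.12, 0],
    [-25, 1, 9, 0, -0.12, 0],
    [-23, 0, 11, 0, -0.12, 0],
    [-21, 1, 14, 0, -0.12, 0],
    [-20, 0, 17, 0, -0.12, 0],
    [-18, 1, 19, 0, -0.11, 0],
    [-15, 0, 20, 0, -0.12, 0],
  ],
)

```text
t: 32.45
tool_pos: [0.5862, 0.244, 0.1993]
tool_rot: [-1.494, 0.574, -0.574]
contact_force: [-0.4, -0.2, -0.7]
opening: 0.0268
```

>>> jog_arm(
  moves=[
    [-13, 1, 23, 0, -0.12, 0],
    [0, 0, 0, 0, 0, 0],
    [0, 0, 0, 0, 0, 0],
  ],
)

```text
t: 32.75
tool_pos: [0.5919, 0.2688, 0.1981]
tool_rot: [-1.517, 0.485, -0.485]
contact_force: [-0.2, -0.2, -1.4]
opening: 0.0265
```

Run:
```python
from plan import *
im,o=snap('wrist','w8.png'); print(o['opening'],o['tool_pos'].round(4),over(np.pi/3-.08,.128))
P=Plan(); P.to(over(np.pi/3-.08,.128),np.pi/3-.08+YAW,v=.022); P.show()
```

```text
0.0264956457527112 [0.5919 0.2688 0.1981] [np.float64(0.5916645085885845), np.float64(0.26894433102894816), 0.128]
now [0.5919 0.2683 0.1982] jaw 0.961 q6 -0.64 t 32.8
[[0, 18, 0, 0, -0.0, 0], [0, 17, 0, 0, -0.0, 0], [0, 18, 0, 0, -0.0, 0], [-1, 17, 0, 0, -0.01, 0]]
```

View pics/w8.png

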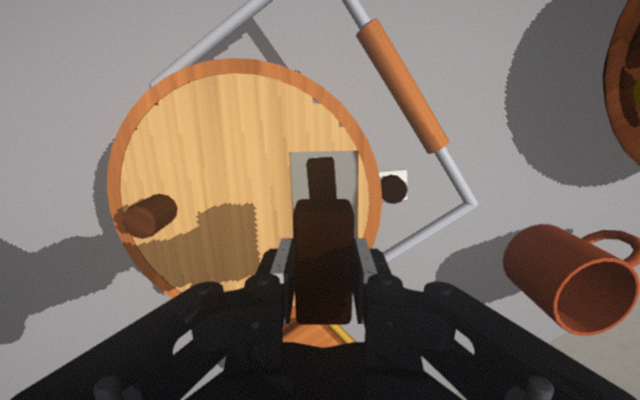

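The opening (columns 290–357, top row 152) is aligned with the held bar; I'll lower with a 3 mm centring shift and release.

>>> jog_arm(
  moves=[
    [2, 18, 0, 0, 0, 0],
    [1, 17, 0, 0, 0, 0],
    [0, 18, 0, 0, 0, 0],
    [0, 17, 0, 0, 0, 0],
    [0, 0, 0, 0, 0, 0],
    [0, 0, 0, 0, 0, 0],
  ],
)

```text
t: 33.4
tool_pos: [0.5941, 0.2668, 0.1271]
tool_rot: [-1.517, 0.486, -0.484]
contact_force: [0.4, 0.4, -0.4]
opening: 0.0264
```

>>> jog_arm(
  moves=[
    [0, 0, 0, 0, 0, 0],
    [0, 0, 0, 0, 0, 0],
    [0, 0, 0, 0, 0, 0],
    [0, 0, 0, 0, 0, 0],
    [0, 0, 0, 0, 0, 0],
    [0, -25, 0, 0, 0, 0],
    [0, -40, 0, 0, 0, 0],
    [0, -30, 0, 0, 0, 0],
    [0, 0, 0, 0, 0, 0],
    [0, 0, 0, 0, 0, 0],
  ],
  grip=60,
)

```text
t: 34.4
tool_pos: [0.5951, 0.2672, 0.2245]
tool_rot: [-1.515, 0.483, -0.486]
contact_force: [0.6, -0.2, 0.1]
opening: 0.06
```

Run:
```python
from plan import *
im,o=snap('wrist','w9.png'); print(o['opening'],o['tool_pos'].round(4))
im2,_=snap('scene','s9.png'); im3,_=snap('top','t9.png')
w=im[100:260,250:410]; s=im2[130:210,215:325]; t=im3[140:300,380:520]
f=lambda a:cv2.resize(a,(380,380*a.shape[0]//a.shape[1]))
L=[f(w),f(t)]; H=max(x.shape[0] for x in L); L=[cv2.copyMakeBorder(x,0,H-x.shape[0],0,0,cv2.BORDER_CONSTANT) for x in L]
cv2.imwrite('pics/m9.png',np.hstack(L)[:,:,::-1])
k=4*np.pi/3-.08
P=Plan(); P.to(knob(k,.215),.45).to(knob(k,.122)); P.show()
```

```text
0.059951417822593736 [0.5951 0.2672 0.2245]
now [0.5937 0.2667 0.2212] jaw 0.452 q6 -0.64 t 34.5
[[0, 1, -24, 0, 0.1, 0], [2, 2, -25, 0, 0.1, 0], [4, 1, -24, 0, 0.1, 0], [7, 1, -24, 0, 0.1, 0], [9, 1, -22, 0, 0.1, 0], [0, 31, 0, 0, 0, 0], [0, 31, 0, 0, 0, 0], [0, 31, 0, 0, 0, 0]]
```

View pics/m9.png

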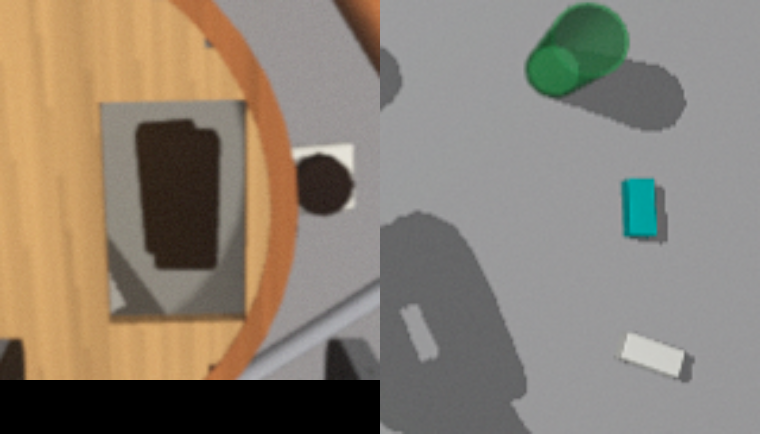

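Both cacao bars are in the brown compartment and the decoys are untouched. While planning the closing turn, I'll scan the top view for a possible fourth bar.

Run:
```python
from plan import *
c=cam('top')
for f in('pics/t3.png','pics/t9.png'):
    h=cv2.cvtColor(cv2.imread(f),cv2.COLOR_BGR2HSV)
    for n,m in(('amber',(h[...,0]>8)&(h[...,0]<26)&(h[...,1]>180)&(h[...,2]>90)),('dark',(h[...,2]<60)&(h[...,1]>80))):
        k,l,st,ce=cv2.connectedComponentsWithStats(m.astype(np.uint8))
        print(f,n,[(ce[i].round(0).tolist(),int(st[i,4]),atz(c,[ce[i]],.02)[0,:2].round(2).tolist()) for i in range(1,k) if 80<st[i,4]<400])
```

```text
pics/t3.png amber []
pics/t3.png dark [([64.0, 150.0], 201, [0.71, 0.72]), ([100.0, 171.0], 163, [0.65, 0.61]), ([444.0, 204.0], 224, [0.57, -0.36]), ([448.0, 247.0], 226, [0.45, -0.36])]
pics/t9.png amber []
pics/t9.png dark [([65.0, 150.0], 202, [0.71, 0.72]), ([217.0, 187.0], 147, [0.61, 0.28])]
```

>>> jog_arm(
  moves=[
    [0, 1, -24, 0, 0.1, 0],
    [2, 2, -25, 0, 0.1, 0],
    [4, 1, -24, 0, 0.1, 0],
    [7, 1, -24, 0, 0.1, 0],
    [9, 1, -22, 0, 0.1, 0],
    [0, 31, 0, 0, 0, 0],
    [0, 31, 0, 0, 0, 0],
    [0, 31, 0, 0, 0, 0],
    [0, 0, 0, 0, 0, 0],
    [0, 0, 0, 0, 0, 0],
  ],
)

```text
t: 35.55
tool_pos: [0.5212, 0.1686, 0.1232]
tool_rot: [-1.392, 0.872, -0.869]
contact_force: [-0.0, 0.9, 0.4]
opening: 0.0602
```

>>> jog_arm(
  moves=[
    [0, 0, 0, 0, 0, 0],
    [0, 0, 0, 0, 0, 0],
    [0, 0, 0, 0, 0, 0],
    [0, 0, 0, 0, 0, 0],
    [0, 0, 0, 0, 0, 0],
    [0, 0, 0, 0, 0, 0],
  ],
  grip=10,
  grip_force=30,
)

```text
t: 36.15
tool_pos: [0.5227, 0.1685, 0.1265]
tool_rot: [-1.39, 0.868, -0.871]
contact_force: [-3.5, -2.5, 5.8]
opening: 0.0231
```

Run:
```python
from plan import *
o=ctrl.get_obs(); v=o['tool_pos'][:2]-DR; a=np.arctan2(v[1],v[0])-YAW+2*np.pi; print(o['opening'],o['tool_pos'],a,np.hypot(*v))
P=Plan(); arc(P,a,2*np.pi); P.show()
```

```text
0.023075188397263774 [0.52273058 0.16847211 0.12651985] 4.134947236759056 0.06085685721841814
now [0.5227 0.1685 0.1265] jaw 0.452 q6 -0.28 t 36.1
[[8, 0, 6, 0, 0, 0], [8, 0, 7, 0, 0, 0], [6, 0, 8, 0, 0, 0], [4, 0, 9, 0, 0, 0], [3, 0, 10, 0, 0, 0], [2, 0, 10, 0, 0, 0], [0, 0, 10, 0, 0, 0], [-2, 0, 10, 0, 0, 0], [-4, 0, 10, 0, 0, 0], [-5, 0, 8, 0, 0, 0], [-7, 0, 8, 0, 0, 0], [-7, 0, 7, 0, 0, 0]]
[[-9, 0, 5, 0, 0, 0]]
```

>>> jog_arm(
  moves=[
    [8, 0, 6, 0, 0, 0],
    [8, 0, 7, 0, 0, 0],
    [6, 0, 8, 0, 0, 0],
    [4, 0, 9, 0, 0, 0],
    [3, 0, 10, 0, 0, 0],
    [2, 0, 10, 0, 0, 0],
    [0, 0, 10, 0, 0, 0],
    [-2, 0, 10, 0, 0, 0],
    [-4, 0, 10, 0, 0, 0],
    [-5, 0, 8, 0, 0, 0],
    [-7, 0, 8, 0, 0, 0],
    [-7, 0, 7, 0, 0, 0],
  ],
)

```text
t: 37.35
tool_pos: [0.6169, 0.2069, 0.1254]
tool_rot: [-1.395, 0.87, -0.87]
contact_force: [-7.0, -8.5, 5.9]
opening: 0.023
```

>>> jog_arm(
  moves=[
    [-9, 0, 5, 0, 0, 0],
    [0, 0, 0, 0, 0, 0],
    [0, 0, 0, 0, 0, 0],
    [0, 0, 0, 0, 0, 0],
  ],
)

```text
t: 37.75
tool_pos: [0.6178, 0.219, 0.1253]
tool_rot: [-1.389, 0.871, -0.87]
contact_force: [-4.8, 1.4, 6.1]
opening: 0.0228
```

Run:
```python
from plan import *
o=ctrl.get_obs(); v=o['tool_pos'][:2]-DR; print(o['opening'],o['tool_pos'],np.arctan2(v[1],v[0])-YAW,np.hypot(*v),o['contact_force'],knob(0))
P=Plan(); P.to(knob(0),n=1); P.show()
```

```text
0.022845721279163574 [0.61781268 0.21899474 0.12533284] 0.009083291563031738 0.06131277029641108 [-4.76765124  1.37420975  6.0967007 ] [np.float64(0.6184963841951459), np.float64(0.21843041301694807), 0.12]
now [0.6178 0.219  0.1253] jaw 0.452 q6 -0.23 t 37.8
[[1, 5, 0, 0, 0, 0]]
```

>>> jog_arm(
  moves=[
    [0, 0, 0, 0, 0, 0],
    [0, 0, 0, 0, 0, 0],
    [0, 0, 0, 0, 0, 0],
    [0, -25, 0, 0, 0, 0],
    [0, -40, 0, 0, 0, 0],
    [0, -45, 0, 0, 0, 0],
    [30, -10, -20, 0, 0, 0],
    [30, 0, -20, 0, 0, 0],
    [30, 0, -20, 0, 0, 0],
    [0, 0, 0, 0, 0, 0],
    [0, 0, 0, 0, 0, 0],
  ],
  grip=60,
)

```text
t: 38.85
tool_pos: [0.6034, 0.1108, 0.2442]
tool_rot: [-1.389, 0.871, -0.871]
contact_force: [0.1, 0.6, 0.1]
opening: 0.0598
```

```bash
cat > chk.py <<'E'
from plan import *
im,o=snap('wrist','w10.png'); c=cam('wrist',o); print(o['t'],o['tool_pos'])
b=im[:,:,::-1].copy(); a=np.pi+YAW
cor=[[DR[0]+r*np.cos(a)-t*np.sin(a),DR[1]+r*np.sin(a)+t*np.cos(a),.112] for r,t in((.086,.04),(.086,-.04),(.036,-.04),(.036,.04))]
u=proj(c,cor); print(u.round(1).tolist(), 'tags',proj(c,[[DR[0]+.115*np.cos(x+YAW),DR[1]+.115*np.sin(x+YAW),.104] for x in(-np.pi/3,np.pi/3)]).round(0).tolist())
x0,y0=np.maximum(u.mean(0).astype(int)-100,0); 
cv2.imwrite('pics/w10c.png',np.vstack([cv2.resize(b[y0:y0+130,x0:x0+200],None,fx=4,fy=4,interpolation=cv2.INTER_CUBIC)])); print(x0,y0)
E
python3 chk.py
```

```text
38.85 [0.603408   0.11083211 0.24424121]
[[209.4, 44.6], [249.1, -58.4], [309.2, -25.7], [266.4, 73.6]] tags [[335.0, 185.0], [451.0, -37.0]]
158 0
```

>>> jog_arm(
  moves=[
    [-30, 0, 0, 0, 0, 0],
    [-30, 0, 0, 0, 0, 0],
    [-40, 0, 0, 0, 0, 0],
    [-30, 0, 0, 0, 0, 0],
    [0, 0, 0, 0, 0, 0],
    [0, 0, 0, 0, 0, 0],
  ],
)

```text
t: 39.5
tool_pos: [0.5462, 0.2297, 0.2441]
tool_rot: [-1.391, 0.868, -0.868]
contact_force: [0.1, -1.1, -0.6]
opening: 0.0602
```

```bash
sed -i 's/-100,0)/[100,75],0)/; s/y0+130/y0+150/' chk.py; sed -i 's/u.mean(0).astype(int)\[100/u.mean(0).astype(int)-np.array([100/; s/75\],0)/75]),0)/' chk.py; python3 chk.py
```

```text
39.5 [0.54620733 0.22966959 0.24413412]
[[222.4, 202.3], [257.6, 121.0], [310.8, 147.7], [272.7, 225.7]] tags [[333.0, 310.0], [436.0, 134.0]]
165 99
```

View pics/w10c.png

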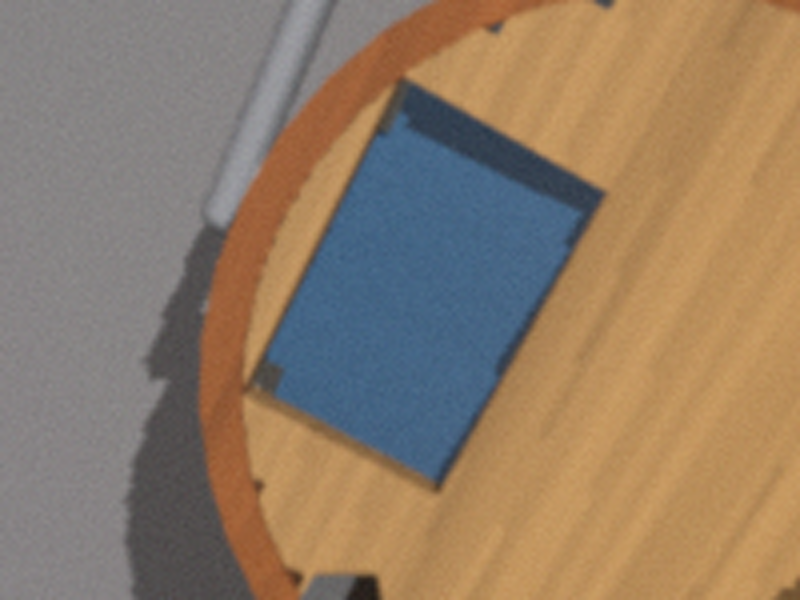

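```bash
cat > fit.py <<'E'
from plan import *
from scipy.optimize import least_squares
def fit(c,img,corn):
    h=cv2.cvtColor(img,cv2.COLOR_BGR2HSV); k=np.linspace(0,2*np.pi,73)[:-1]
    # tag blobs
    m1=((h[...,0]<20)&(h[...,1]>200)&(h[...,2]>170)).astype(np.uint8); m2=((h[...,2]<60)&(h[...,1]>55)).astype(np.uint8)
    tg=[]
    for m,a in((m1,-np.pi/3),(m2,np.pi/3)):
        g=proj(c,[[DR[0]+.115*np.cos(a+YAW),DR[1]+.115*np.sin(a+YAW),.1]])[0]
        n,l,st,ce=cv2.connectedComponentsWithStats(m); i=[i for i in range(1,n) if st[i,4]>60 and np.hypot(*(ce[i]-g))<25]; print('tag',g.round(1),[(ce[j].round(1),int(st[j,4])) for j in i]); 
        if i: tg.append((a,ce[i[0]]))
    def f(p):
        x,y,w,ca=p; r=[]
        for (rr,t),u in zip(((.086,.04),(.086,-.04),(.036,-.04),(.036,.04)),corn):
            a=ca+w; r.append(proj(c,[[x+rr*np.cos(a)-t*np.sin(a),y+rr*np.sin(a)+t*np.cos(a),.112]])[0]-u)
        for a,u in tg: r.append(proj(c,[[x+.115*np.cos(a+w),y+.115*np.sin(a+w),.1]])[0]-u)
        return np.concatenate(r)
    s=least_squares(f,[*DR,YAW,np.pi]); print('x y yaw cap-pi',s.x.round(4)[:3],(s.x[3]-np.pi).round(4)); print(f(s.x).reshape(-1,2).round(1).tolist())
if __name__=='__main__':
    fit(cam('wrist'),cv2.imread('pics/w10.png'),[(226.8,196),(266.3,118.5),(316.3,147),(274.5,221)])
E
python3 fit.py
```

```text
tag [333.1 306.5] [(array([335.1, 309.9]), 166)]
tag [434.9 132.6] [(array([437.4, 132.9]), 405)]
x y yaw cap-pi [ 0.5594  0.2191 -0.0086] -0.0654
[[-1.6, 0.5], [-0.2, -1.3], [1.3, 0.2], [-0.3, 1.9], [0.8, -2.4], [0.1, 0.8]]
```

The fit says the cap is 0.065 rad short because the knob slipped along the pads. I'll re-grip with the jaws along the tangent, so that closing centres the knob on the target.

Run:
```python
from plan import *
P=Plan(); t=[.6195,.2185]; P.to([*t,.22],np.pi/2-.01).to([*t,.124],v=.03); P.show()
```

```text
now [0.5466 0.2289 0.2442] jaw 1.563 q6 -0.18 t 39.5
[[4, 2, 6, 0, -0.11, 0], [5, 3, 6, 0, -0.11, 0], [5, 2, 5, 0, -0.11, 0], [6, 3, 4, 0, -0.11, 0], [6, 2, 4, 0, -0.11, 0], [7, 2, 3, 0, -0.11, 0], [7, 3, 2, 0, -0.12, 0], [7, 2, 2, 0, -0.11, 0], [8, 3, 0, 0, -0.11, 0], [7, 2, 0, 0, -0.11, 0], [0, 24, 0, 0, 0, 0], [0, 24, 0, 0, 0, 0]]
[[0, 24, 0, 0, 0, 0], [0, 24, 0, 0, 0, 0]]
```

>>> jog_arm(
  moves=[
    [4, 2, 6, 0, -0.11, 0],
    [5, 3, 6, 0, -0.11, 0],
    [5, 2, 5, 0, -0.11, 0],
    [6, 3, 4, 0, -0.11, 0],
    [6, 2, 4, 0, -0.11, 0],
    [7, 2, 3, 0, -0.11, 0],
    [7, 3, 2, 0, -0.12, 0],
    [7, 2, 2, 0, -0.11, 0],
    [8, 3, 0, 0, -0.11, 0],
    [7, 2, 0, 0, -0.11, 0],
    [0, 0, 0, 0, 0, 0],
    [0, 0, 0, 0, 0, 0],
  ],
)

```text
t: 40.75
tool_pos: [0.6196, 0.2171, 0.22]
tool_rot: [-1.571, 0.01, -0.009]
contact_force: [0.5, -0.8, 0.1]
opening: 0.06
```

>>> jog_arm(
  moves=[
    [0, 24, 0, 0, 0, 0],
    [0, 24, 0, 0, 0, 0],
    [0, 24, 0, 0, 0, 0],
    [0, 24, 0, 0, 0, 0],
    [0, 0, 0, 0, 0, 0],
    [0, 0, 0, 0, 0, 0],
  ],
)

```text
t: 41.35
tool_pos: [0.6191, 0.2177, 0.1245]
tool_rot: [-1.571, 0.008, -0.007]
contact_force: [1.0, 0.8, 0.1]
opening: 0.0602
```

>>> jog_arm(
  moves=[
    [0, 0, 0, 0, 0, 0],
    [0, 0, 0, 0, 0, 0],
    [0, 0, 0, 0, 0, 0],
    [0, 0, 0, 0, 0, 0],
    [0, 0, 0, 0, 0, 0],
    [0, 0, 0, 0, 0, 0],
  ],
  grip=10,
  grip_force=30,
)

```text
t: 41.95
tool_pos: [0.6205, 0.2178, 0.1266]
tool_rot: [-1.571, 0.004, -0.009]
contact_force: [-0.8, -1.3, 5.4]
opening: 0.0229
```

>>> jog_arm(
  moves=[
    [0, 0, 0, 0, 0, 0],
    [0, 0, 0, 0, 0, 0],
    [0, 0, 0, 0, 0, 0],
    [0, -25, 0, 0, 0, 0],
    [0, -45, 0, 0, 0, 0],
    [0, -45, 0, 0, 0, 0],
    [-30, -10, 0, 0, 0, 0],
    [-30, 0, 0, 0, 0, 0],
    [0, 0, 0, 0, 0, 0],
    [0, 0, 0, 0, 0, 0],
  ],
  grip=60,
)

```text
t: 42.95
tool_pos: [0.5589, 0.2184, 0.2489]
tool_rot: [-1.571, 0.007, -0.007]
contact_force: [0.2, -0.8, 0.1]
opening: 0.0595
```

```bash
cat > auto.py <<'E'
from fit import *
def corners(img):
    h=cv2.cvtColor(img,cv2.COLOR_BGR2HSV); m=((h[...,0]>95)&(h[...,0]<120)&(h[...,1]>90)).astype(np.uint8)
    m=cv2.morphologyEx(m,cv2.MORPH_OPEN,np.ones((3,3)))
    n,l,st,ce=cv2.connectedComponentsWithStats(m); 
    for i in range(1,n):
        if st[i,4]>1500 : print('blob',ce[i].round(1),int(st[i,4]),np.round(cv2.boxPoints(cv2.minAreaRect(np.argwhere(l==i)[:,::-1].astype(np.float32))),1).tolist())
corners(cv2.imread('pics/w10.png'))
im,o=snap('wrist','w11.png'); print(o['tool_pos']); im=im[:,:,::-1].copy()
corners(im); c=cam('wrist',o); a=np.pi+YAW
cor=[[DR[0]+.002+r*np.cos(a)-t*np.sin(a),DR[1]+r*np.sin(a)+t*np.cos(a),.112] for r,t in((.086,.04),(.086,-.04),(.036,-.04),(.036,.04))]
print('pred',proj(c,cor).round(1).tolist())
E
python3 auto.py
```

```text
blob [269.5 172.2] 4019 [[226.6999969482422, 193.1999969482422], [262.6000061035156, 125.69999694824219], [311.6000061035156, 151.6999969482422], [275.70001220703125, 219.1999969482422]]
[0.55893209 0.21843266 0.24893431]
blob [322.4 116.4] 4494 [[281.0, 89.0], [370.0, 89.0], [370.0, 145.0], [281.0, 145.0]]
blob [ 55.5 272.1] 2728 [[14.300000190734863, 283.3999938964844], [34.400001525878906, 235.8000030517578], [94.0, 260.8999938964844], [74.0, 308.5]]
pred [[275.5, 87.4], [371.2, 87.7], [368.8, 147.7], [277.6, 147.4]]
```

Run:
```python
from fit import *
im=cv2.imread('pics/w11.png'); h=cv2.cvtColor(im,cv2.COLOR_BGR2HSV)
b=im.astype(int); m=((b[...,2]-b[...,0])<35)  # not wood
roi=m[70:170,255:390]; n,l,st,ce=cv2.connectedComponentsWithStats(roi.astype(np.uint8)); i=l[45,68]; print(st[i])
M=l==i
ys=np.arange(20,70); L=[np.where(M[y])[0] for y in range(100)]
for y in range(15,82,6): print(y+70,L[y].min()+255 if len(L[y]) else None,L[y].max()+255 if len(L[y]) else None)
X=np.arange(30,105); top=np.array([np.where(M[:,x])[0].min() for x in X])+70.; bot=np.array([np.where(M[:,x])[0].max() for x in X])+70.
print('slopes top/bot',np.polyfit(X,top,1),np.polyfit(X,bot,1), top[::12],bot[::12])
P=Plan()
# re-fit with tags
t=None
c=cam('wrist')
fit(c,im,[(275.5,87.4),(371.2,87.7),(368.8,147.7),(277.6,147.4)])
crop=cv2.resize(im[60:180,240:400],None,fx=4,fy=4,interpolation=cv2.INTER_CUBIC); cv2.imwrite('pics/w11c.png',crop)
```

```text
[  25   17   94   61 5366]
85 None None
91 281 372
97 280 372
103 280 372
109 280 371
115 280 371
121 280 371
127 281 370
133 281 370
139 281 370
145 281 369
151 None None
slopes top/bot [1.35704125e-02 8.72774490e+01] [2.23328592e-02 1.44503698e+02] [88. 88. 88. 88. 88. 89. 89.] [145. 146. 146. 146. 146. 146. 147.]
tag [222.8 238.4] [(array([222. , 241.8]), 209)]
tag [423.3 238.9] [(array([426., 242.]), 223), (array([419.4, 262.1]), 90)]
x y yaw cap-pi [ 0.5591  0.2194 -0.0065] -0.0008
[[0.1, 0.4], [0.1, 0.0], [0.3, 0.1], [0.2, 0.5], [1.6, -0.5], [-2.4, -1.1]]
```

The cap is within about 0.015 rad of closed (edge slopes 0.014–0.022 against 0.003 predicted). Next is the bail grip.

Run:
```python
from plan import *
P=Plan(); g=[.5595,.370]; P.to([*g,.20],np.pi/2-.008,v=.03).to([*g,.062],v=.028); P.show()
```

```text
now [0.5594 0.2183 0.2488] jaw 1.562 q6 -1.31 t 43.0
[[0, 8, 25, 0, -0.0, 0], [0, 8, 26, 0, -0.0, 0], [-1, 8, 25, 0, -0.0, 0], [0, 9, 25, 0, -0.0, 0], [0, 8, 25, 0, -0.0, 0], [0, 8, 26, 0, -0.0, 0], [0, 28, 0, 0, 0, 0], [0, 27, 0, 0, 0, 0], [0, 28, 0, 0, 0, 0], [0, 27, 0, 0, 0, 0], [0, 28, 0, 0, 0, 0]]
```

>>> jog_arm(
  moves=[
    [0, 8, 25, 0, 0, 0],
    [0, 8, 26, 0, 0, 0],
    [-1, 8, 25, 0, 0, 0],
    [0, 9, 25, 0, 0, 0],
    [0, 8, 25, 0, 0, 0],
    [0, 8, 26, 0, 0, 0],
    [0, 0, 0, 0, 0, 0],
    [0, 0, 0, 0, 0, 0],
  ],
  grip=42,
)

```text
t: 43.8
tool_pos: [0.56, 0.3704, 0.1991]
tool_rot: [-1.572, 0.008, -0.005]
contact_force: [0.3, 0.5, 0.9]
opening: 0.0421
```

Run:
```python
from plan import *
im,o=snap('wrist','w12.png'); c=cam('wrist',o); print(o['tool_pos'].round(4),o['opening'])
g=proj(c,[[.5595+d,.369,.08] for d in(-.055,0,.055)]); print('pred',g.round(1).tolist())
h=cv2.cvtColor(im,cv2.COLOR_RGB2HSV); m=((h[...,0]>5)&(h[...,0]<16)&(h[...,1]>140)&(h[...,2]>70)).astype(np.uint8)
for y in range(120,300,20):
    xs=np.where(m[y,270:380])[0]+270; print(y,(xs.min(),xs.max()) if len(xs) else None)
ys=np.where(m[:,int(g[1,0])])[0]; print(ys.min(),ys.max())
```

```text
[0.56   0.3704 0.1991] 0.042070903935481206
pred [[320.2, 126.5], [320.8, 192.6], [321.5, 251.8]]
120 None
140 (np.int64(316), np.int64(333))
160 (np.int64(315), np.int64(333))
180 (np.int64(313), np.int64(333))
200 (np.int64(314), np.int64(332))
220 (np.int64(315), np.int64(332))
240 (np.int64(315), np.int64(332))
260 None
280 None
129 255
```

>>> jog_arm(
  moves=[
    [0, 28, 0, 0, 0, 0],
    [0, 28, 0, 0, 0, 0],
    [0, 28, 0, 0, 0, 0],
    [0, 27, 0, 0, 0, 0],
    [0, 25, 0, 0, 0, 0],
    [0, 0, 0, 0, 0, 0],
    [0, 0, 0, 0, 0, 0],
  ],
)

```text
t: 44.55
tool_pos: [0.56, 0.3694, 0.0643]
tool_rot: [-1.571, 0.008, -0.007]
contact_force: [-0.4, 0.1, 1.5]
opening: 0.042
```

>>> jog_arm(
  moves=[
    [0, 0, 0, 0, 0, 0],
    [0, 0, 0, 0, 0, 0],
    [0, 0, 0, 0, 0, 0],
    [0, 0, 0, 0, 0, 0],
    [0, 0, 0, 0, 0, 0],
    [0, 0, 0, 0, 0, 0],
  ],
  grip=8,
  grip_force=40,
)

```text
t: 45.15
tool_pos: [0.561, 0.3695, 0.0663]
tool_rot: [-1.572, 0.005, -0.009]
contact_force: [-0.9, -5.9, 5.0]
opening: 0.0184
```

Run:
```python
from plan import *
o=ctrl.get_obs(); print(o['opening'],o['contact_force'].round(1))
P=Plan(); x,y,z=P.p; n=22
for i in range(1,n+1):
    f=1.571*i/n; P.to([.5585+(x-.5585)*(1-i/n),y-.15*(1-np.cos(f)),z+.15*np.sin(f)],n=1)
P.show(); print(P.p)
```

```text
0.01842179241459931 [-0.9 -5.9  5. ]
now [0.561  0.3695 0.0663] jaw 1.562 q6 -1.09 t 45.1
[[0, -11, 0, 0, 0, 0], [0, -10, -2, 0, 0, 0], [0, -11, -1, 0, 0, 0], [0, -10, -3, 0, 0, 0], [0, -10, -4, 0, 0, 0], [0, -10, -4, 0, 0, 0], [0, -10, -4, 0, 0, 0], [0, -9, -6, 0, 0, 0], [-1, -9, -6, 0, 0, 0], [0, -8, -7, 0, 0, 0], [0, -8, -7, 0, 0, 0], [0, -7, -8, 0, 0, 0]]
[[0, -7, -8, 0, 0, 0], [0, -6, -9, 0, 0, 0], [0, -6, -9, 0, 0, 0], [0, -4, -10, 0, 0, 0], [0, -4, -10, 0, 0, 0], [0, -4, -10, 0, 0, 0], [0, -2, -10, 0, 0, 0], [0, -2, -11, 0, 0, 0], [0, -1, -11, 0, 0, 0], [0, -1, -10, 0, 0, 0]]
[0.55822615 0.21971727 0.21651917]
```

>>> jog_arm(
  moves=[
    [0, -11, 0, 0, 0, 0],
    [0, -10, -2, 0, 0, 0],
    [0, -11, -1, 0, 0, 0],
    [0, -10, -3, 0, 0, 0],
    [0, -10, -4, 0, 0, 0],
    [0, -10, -4, 0, 0, 0],
    [0, -10, -4, 0, 0, 0],
    [0, -9, -6, 0, 0, 0],
    [-1, -9, -6, 0, 0, 0],
    [0, -8, -7, 0, 0, 0],
    [0, -8, -7, 0, 0, 0],
    [0, -7, -8, 0, 0, 0],
  ],
)

```text
t: 46.35
tool_pos: [0.5604, 0.3231, 0.1823]
tool_rot: [-1.558, -0.0, -0.013]
contact_force: [3.1, 11.5, 5.7]
opening: 0.0184
```

>>> jog_arm(
  moves=[
    [0, -7, -8, 0, 0, 0],
    [0, -6, -9, 0, 0, 0],
    [0, -6, -9, 0, 0, 0],
    [0, -4, -10, 0, 0, 0],
    [0, -4, -10, 0, 0, 0],
    [0, -4, -10, 0, 0, 0],
    [0, -2, -10, 0, 0, 0],
    [0, -2, -11, 0, 0, 0],
    [0, -1, -11, 0, 0, 0],
    [0, -1, -10, 0, 0, 0],
    [0, 0, 0, 0, 0, 0],
    [0, 0, 0, 0, 0, 0],
  ],
)

```text
t: 47.55
tool_pos: [0.5593, 0.2222, 0.2209]
tool_rot: [-1.565, 0.001, -0.013]
contact_force: [-2.4, 1.6, 13.6]
opening: 0.0182
```

Run:
```python
from plan import *
o=ctrl.get_obs(); print(o['opening'],o['contact_force'].round(1),o['tool_pos'].round(4))
v=np.array([o['tool_pos'][1]-.2192,o['tool_pos'][2]-.0663]); print(np.arctan2(v[1],v[0]),np.hypot(*v))
```

```text
0.018193750896928613 [-2.4  1.6 13.6] [0.5593 0.2222 0.2209]
1.5515473300729326 0.1545948079744677
```

>>> jog_arm(
  moves=[
    [0, 2, -3, 0, 0, 0],
    [0, 2, -3, 0, 0, 0],
    [0, 0, 0, 0, 0, 0],
    [0, 0, 0, 0, 0, 0],
  ],
)

```text
t: 47.95
tool_pos: [0.5594, 0.2193, 0.2205]
tool_rot: [-1.559, -0.002, -0.014]
contact_force: [-8.0, 8.6, 23.6]
opening: 0.0184
```

>>> jog_arm(
  moves=[
    [0, 0, 0, 0, 0, 0],
    [0, 0, 0, 0, 0, 0],
    [0, 0, 0, 0, 0, 0],
    [0, 0, 0, 0, 0, 0],
    [0, -15, 0, 0, 0, 0],
    [0, -25, 0, 0, 0, 0],
    [0, -30, 0, 0, 0, 0],
    [0, -30, 0, 0, 0, 0],
    [20, -10, -40, 0, 0, 0],
    [20, 0, -45, 0, 0, 0],
    [20, 0, -45, 0, 0, 0],
    [20, 0, -45, 0, 0, 0],
  ],
  grip=50,
)

```text
t: 49.15
tool_pos: [0.6364, 0.0369, 0.3216]
tool_rot: [-1.571, 0.006, -0.008]
contact_force: [1.1, 0.4, -0.8]
opening: 0.0495
```

>>> jog_arm(
  moves=[
    [0, 0, -45, 0, 0, 0],
    [0, 0, -45, 0, 0, 0],
    [-20, 0, -45, 0, 0, 0],
    [-30, 0, -40, 0, 0, 0],
    [-30, 0, -20, 0, 0, 0],
    [-20, 0, 0, 0, 0, 0],
    [0, 0, 0, 0, 0, 0],
  ],
)

```text
t: 49.85
tool_pos: [0.5327, -0.1564, 0.3217]
tool_rot: [-1.571, 0.008, -0.01]
contact_force: [0.3, -0.3, -0.6]
opening: 0.05
```

Run:
```python
from plan import *
a,o=snap('top','t13.png'); b,_=snap('scene','s13.png'); print(o['t'],o['tool_pos'],o['contact_force'])
ca,cb=cam('top'),cam('scene')
up=[[.5585+d,.2192,.23] for d in(-.055,0,.055)]
print('pred top',proj(ca,up).round(0).tolist(),'scene',proj(cb,up).round(0).tolist())
A=cv2.resize(a[60:300,120:520],(800,480))[:, :]; 
A=cv2.resize(a[90:270,150:300],(360,432),interpolation=cv2.INTER_CUBIC); B=cv2.resize(b[150:310,310:460],(405,432),interpolation=cv2.INTER_CUBIC)
cv2.imwrite('pics/m13.png',np.vstack([np.hstack([A,B]),cv2.resize(np.hstack([a[60:300,120:520],b[120:320,200:480][:,:,:].repeat(1,0)[:200].copy() if 0 else cv2.resize(b[120:320,200:480],(336,240))]),(765,165*1))])[:,:,::-1])
```

```text
49.85 [ 0.5326671  -0.15642243  0.32165409] [ 0.28714459 -0.27717937 -0.58900633]
pred top [[216.0, 214.0], [217.0, 190.0], [219.0, 166.0]] scene [[397.0, 192.0], [384.0, 200.0], [370.0, 207.0]]
```

View pics/m13.png

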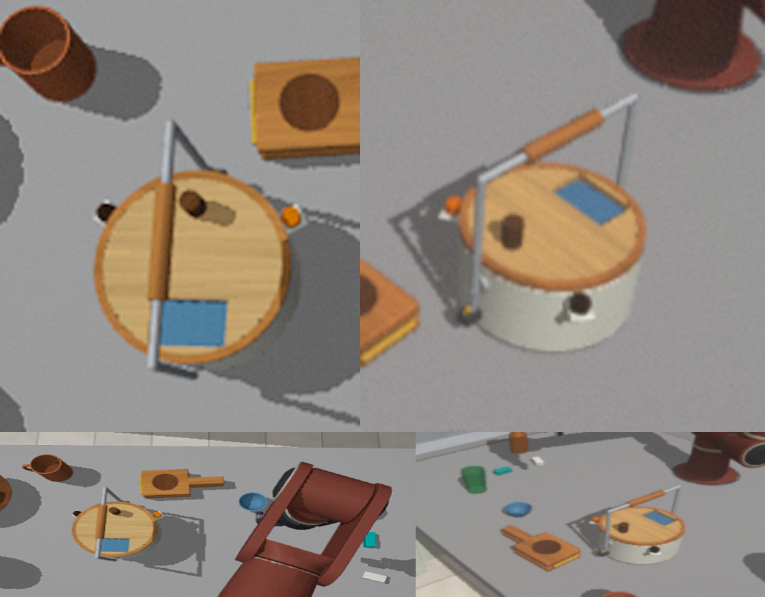

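The bail is upright: its grip is at top (217,191) against (217,190) predicted. Blue shows through the opening and the bystanders stand as before. One last numeric check of the opening, then I'll hand in.

Run:
```python
from plan import *
c=cam('top'); im=cv2.imread('pics/t13.png').astype(int); a=np.pi-.009
for e in(0,-.05,.05):
    print(e,proj(c,[[.5585+r*np.cos(a+e)-t*np.sin(a+e),.2192+r*np.sin(a+e)+t*np.cos(a+e),.112] for r,t in((.086,.04),(.086,-.04),(.036,-.04),(.036,.04))]).round(1).tolist())
m=(im[...,0]-im[...,2])>20
ys,xs=np.where(m[205:245,205:255]); ys+=205; xs+=205
for x in range(218,248,4): q=ys[xs==x]; print(x,(q.min(),q.max()) if len(q) else None)
for y in range(214,236,4): q=xs[ys==y]; print('r',y,(q.min(),q.max()) if len(q) else None)
o=ctrl.get_obs(); print(o['t'])
```

```text
0 [[243.8, 233.8], [211.7, 233.1], [213.2, 213.3], [244.9, 213.9]]
-0.05 [[242.0, 234.5], [210.1, 232.3], [212.5, 212.5], [244.2, 214.7]]
0.05 [[245.6, 232.9], [213.4, 233.9], [213.8, 214.1], [245.7, 213.1]]
218 (np.int64(216), np.int64(233))
222 (np.int64(215), np.int64(233))
226 (np.int64(215), np.int64(233))
230 (np.int64(215), np.int64(233))
234 (np.int64(215), np.int64(233))
238 (np.int64(216), np.int64(233))
242 (np.int64(216), np.int64(233))
246 None
r 214 None
r 218 (np.int64(217), np.int64(243))
r 222 (np.int64(217), np.int64(243))
r 226 (np.int64(217), np.int64(243))
r 230 (np.int64(216), np.int64(242))
r 234 None
49.95
```

The opening edges match the closed pose (error near 0, well under 0.05 rad).

```bash
python3 -c "
from station import ctrl
print(ctrl.finish_job())"
```

```text
the job is handed in; nothing more can be done
None
```

The job is done and handed in at about 50 s. The three bars on the ledge (one panela, two cacao) are in their tagged compartments. The cap is closed over the blue plug, and the carry handle was swung up afterwards and stayed upright.

- **Bars:** wrist pictures taken after each drop showed the bar lying in its compartment. A scan of the top view found no fourth bar; the turquoise and white look-alikes were left alone.
- **Cap:** the first closing turn stopped 0.065 rad short because the knob slipped along the pads, so I re-gripped it across the knob and centred it. After that the wrist camera read about 0.015 rad short. In the last top view the opening's edges matched the closed pose to about a pixel.
- **Handle:** after release its grip sat at top-view pixel (217,191) against (217,190) predicted for upright. Pressing it home read up to about 24 N at the wrist.
- **Bystanders:** I did not touch the tumbler, bowl or plantain press, and the last pictures show them standing as at the start. I compared these by eye, not by measurement. In the last top view the arm covered the tumbler, so only the scene view shows it.

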